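# Put the painted tags up to dry and put the paint sticks away

### The job

This batch is painted: first shut the drying blower's air damper by moving its lever to the red mark at the stop, then hang every painted wooden tag by its eye on the drying rack, one to a peg, and when they all hang there, open the damper to the yellow mark. Also stand every paint stick from the table upright in a free well of the wooden block, right down to the bottom, whenever it suits you. Leave the green stick in the block and the other things on the table where they are.

Things in the scene. Friction and masses are not known exactly. Their poses are not given: they have to be found in the camera images.
- damper (a joint): angle of the blower's damper lever: 0 = shut, at its stop, red mark, leaning 0.6 rad to the blower's +y side (towards the blue scroll); it grows as the lever swings over to -y: 0.5 = yellow mark (nearly upright), 0.6 = upright, 1.2 = fully open, green mark, other stop. Friction holds it where it is left; it takes about 1.5 N at the knob to move it
- damper_knob (a point): centre of the black ball knob, 28 mm in diameter, at the end of the damper lever, 110 mm from the pivot; it is free to pinch from above
- blower: fixed drying blower: grey duct (110 mm wide in x, top at 135 mm) with its outlet at -y; from y = +180 mm on a blue scroll 260 mm tall with a handle to 292 mm. On the duct's -x side a quadrant with coloured marks and the damper lever. Origin: on the table under the duct; the lever's pivot axis, parallel to x, runs at y = 0, z = 90 mm, and the knob swings in the plane x = -85 mm
- rack: fixed wooden drying rack, 370 mm wide (y), 235 mm tall. Origin: on the table, middle of its front; its rails' front faces lie at x = 0, its base reaches x = -25 mm. Four pegs stick out of the upper rail towards -x, rising 35 degrees above level: 9 mm thick, round-ended, 58 mm long, rooted at x = 0, z = 190 mm
- peg1 (a point): middle of peg 1 (29 mm along it from its root), at y = +135 mm of the rack; axes as rack
- peg2 (a point): middle of peg 2 (29 mm along it from its root), at y = +45 mm of the rack; axes as rack
- peg3 (a point): middle of peg 3 (29 mm along it from its root), at y = -45 mm of the rack; axes as rack
- peg4 (a point): middle of peg 4 (29 mm along it from its root), at y = -135 mm of the rack; axes as rack
- tag1: painted wooden tag (red with a yellow star), 56 mm wide, 8 mm thick, 124 mm long: a rectangle from x = -40 to +38 mm and, at its +x end, a 44 mm wide tab with a 24 mm eye hole through its thickness. Origin: centre of the rectangle, on the underside; x along its length to the eye, z through its thickness, up as it lies on the table at the start. 50 g. May be absent.
- tag2: painted wooden tag (green with a white tree), 56 mm wide, 8 mm thick, 124 mm long: a rectangle from x = -40 to +38 mm and, at its +x end, a 44 mm wide tab with a 24 mm eye hole through its thickness. Origin: centre of the rectangle, on the underside; x along its length to the eye, z through its thickness, up as it lies on the table at the start. 50 g. May be absent.
- tag3: painted wooden tag (white with a red house), 56 mm wide, 8 mm thick, 124 mm long: a rectangle from x = -40 to +38 mm and, at its +x end, a 44 mm wide tab with a 24 mm eye hole through its thickness. Origin: centre of the rectangle, on the underside; x along its length to the eye, z through its thickness, up as it lies on the table at the start. 50 g. May be absent.
- tag1_eye (a point): centre of the eye hole of tag 1, 62 mm from the tag's origin along x, mid-thickness
- tag2_eye (a point): centre of the eye hole of tag 2, 62 mm from the tag's origin along x, mid-thickness
- tag3_eye (a point): centre of the eye hole of tag 3, 62 mm from the tag's origin along x, mid-thickness
- block: fixed light-wood block for paint sticks, 66 mm (x) by 208 mm (y), 60 mm high, with four round wells 32 mm in diameter and 45 mm deep, 48 mm apart in a row along its y axis, at y = +72 (well 1), +24, -24 and -72 mm (well 4); the wells' floors are 15 mm above the table. Origin: centre of its underside
- stick1: chunky red paint stick, a plain round bar 26 mm in diameter and 115 mm tall, white below and coloured at the cap, standing upright on the table at the start. Origin: centre of its flat lower end; z along it to the cap. 60 g. May be absent.
- stick2: chunky blue paint stick, a plain round bar 26 mm in diameter and 115 mm tall, white below and coloured at the cap, standing upright on the table at the start. Origin: centre of its flat lower end; z along it to the cap. 60 g. May be absent.
- stick3: chunky yellow paint stick, a plain round bar 26 mm in diameter and 115 mm tall, white below and coloured at the cap, standing upright on the table at the start. Origin: centre of its flat lower end; z along it to the cap. 60 g. May be absent.
- stick4: green paint stick of the same kind (26 mm in diameter, 115 mm long) that already stands in well 4 of the block; leave it there
- lotus_black: black lotus-shaped tealight holder, about 80 mm across and 33 mm high; origin under its centre; leave it alone
- lotus_white: white lotus-shaped tealight holder, about 80 mm across and 33 mm high; origin under its centre; leave it alone
- napkin_ring: blue ring, 58 mm across and 35 mm high; origin under its centre; leave it alone
- paint_pot: closed paint pot, 60 mm across and 60 mm high, blue cap; origin under its centre; leave it alone
- tealight: small aluminium tealight, 38 mm across and 17 mm high; origin under its centre; leave it alone

How it is judged:
By the outcome, as a careful person would: the job done as asked, in the order asked, and still so for the second after the job is handed in, with the robot touching nothing.
Of tag1, tag2, tag3 only 2 to 3 are there at a start; the rules pass over those that are not, and their reading is None.
Of stick1, stick2, stick3 only 2 to 3 are there at a start; the rules pass over those that are not, and their reading is None.
At some moment in a run one of tag1, tag2, tag3 may be knocked a few centimetres aside while the robot is not near it.
It also fails if it takes over 210 s, if anything falls off the work surface, if the arm or the gripper's body presses on something with over 40 N, if the wrist force passes 120 N, or if a joint passes its speed limit or range.

### The arm

A 7-joint arm with a two-finger parallel gripper is mounted at the origin on the work surface. World frame = base frame: x ahead of the robot, y to its left, z up, the work surface at z = 0. Lengths are in m, angles in rad, forces in N, time in s.
With the tool pointing down it reaches from about 0.4 to 0.875 m from the base axis. Payload 19.3 kg.
Tool frame: the origin (TCP) lies midway between the tips of the shut fingers; the grasp point (between the pads) lies 19 mm behind it; z points along the fingers, y is the line along which they close (so a half turn about z gives the same grasp; the last joint's range is limited). The gripper opens to 85 mm and grips with 20 to 120 N. Pads are 22 mm wide; open, the fingers measure 114 mm over their backs; the gripper's body (76 mm by 85 mm) begins 54 mm behind the grasp point. The pads swing forward as they close: fully open they stand 13 mm farther back than shut.
Start: joints at [-1.256, 0.521, -0.036, 1.599, 0.021, 1.021, -0.113], TCP at [0.235, 0.579, 0.231] pointing down, gripper open.
Joint ranges: [-2.91, 2.91], [-0.3, 2.13], [-1.5, 1.42], [0.17, 2.43], [-1.26, 4.41], [0.16, 1.93], [-2.52, 2.52]. Speed limits (rad/s): [1.89, 1.89, 2.39, 2.39, 3.01, 3.01, 3.01].

### API

Orientations are given as [roll, pitch, yaw] about the fixed x, y, z axes, in that order (R = Rz(yaw) Ry(pitch) Rx(roll)).
In Python, from cell import readout, imaging, workorder gives the robot as it stands. The module is installed in compiled form; this text tells all that it offers.
- The arm moves only by the tool send_rows, never from a script. Its argument "targets" is a list of rows, each a list of 7 numbers: the shift along the tool's x, y, z in mm, then the turn, a rotation vector about the tool's x, y, z in rad, then the closure, from 0 (fully open) to 1 (shut). In form: [[x, y, z, ax, ay, az, grip], ...]. A call has 1 to 10 rows; each row shifts and turns the commanded pose from where the row before left it, along the tool's axes as they then stand; what a row does not reach is not made up. A row lasts 1/10 s, in which the tool goes at most 50 mm and 8.59 degrees, less where a joint would pass 70% of its speed; a pose out of reach is approached as far as the arm can. A call is refused whole if a number of a shift passes 50 or a number of a turn 0.15, either way. A call with a gripper value outside its range is refused whole. The fingers move at their own pace and stop on an object; the grip force is fixed at half the most. Time passes only in rows, so rows that do not move let the fingers close. It gives the time, the measured TCP pose, the force, the opening and the grip force at its end, in the units of the state.
- readout.observe(): the state, without advancing time (a new reading comes with each control period).
- imaging.snapshot(name): name is "scene" or "top" or "wrist"; returns a dict with "frame" (420x560x3 uint8, red, green, blue), "K" (3x3 intrinsics, pixels), "cam_to_world" (4x4, takes a point from camera to world coordinates). Camera axes: x right, y down, z forward; pixel columns grow to the right and rows downward; lengths in m; the calibration is good to about 2 mm. A picture is of the moment at which its call begins. There is no depth.
- workorder.close_job(): hands the job in; it is judged then, once.
Trained networks look in a picture, given as the dict that the camera call returned (one of the last four; its "shot" number tells which), for a name from the list of things; names that differ only in an ending like _2 or _b are one class to them, and where a whole thing is asked for, a point or a joint stands for the part that bears it (a point fixed in the world has none). Each returns a list of dicts, best first, with "p" (0 to 1); they miss things now and then, are a little off and sometimes report something else, mostly with a low value. They report only what shows in the picture. A call takes as long as a camera call.
- imaging.masks_of(picture, query): "pixels" (420x560 bool, what is visible of it) and "box" ([left, top, right, bottom] in pixels, round what is visible of it).
- imaging.pinpoint(picture, query): "location" ([row, column] in pixels: a listed point, or the origin of a listed thing).
The state is a dict: "time": time; "q": joint angles; "qd": joint speeds; "joint_efforts": joint torques, N m; "ee_pos": TCP position; "tool_rot": TCP orientation; "ft_force": force on the tool from outside, world axes, zero at the start; "wrist_torque": the same for the moment, N m; "grip_width": finger opening in m; "gripper_force": force on a finger pad.
Only numpy, scipy, OpenCV 4.12 (cv2) and the standard library are available. Lean on these libraries where they do the work, as an engineer would, in place of code of your own. Each camera call takes 0.05 s, during which the arm holds its last target. There are 200 camera calls.

## Working session

There is one attempt and no reset: what is moved stays moved. The work goes in short steps, Python scripts to look and compute and a tool call to move; the robot and the scene stay as the last step left them, time stands still between calls to the robot, and variables do not carry over. Pictures are saved under pics/ and viewed, at most 14 in all, crops included, and the job is handed in when it is done.

Besides the shell and the picture viewer there is one more tool, called after "Call:" as name(argument=value, ...) on one line, values as JSON. send_rows: Moves the arm, as the interface text tells. Its arguments: {"type":"object","properties":{"targets":{"type":"array"}},"required":["targets"]}

```bash
mkdir -p pics
cat > h.py <<'E'
import numpy as np, cv2
from cell import readout, imaging, workorder
from scipy.spatial.transform import Rotation as R
def snap(n,f=None):
    s=imaging.snapshot(n)
    if f: cv2.imwrite('pics/'+f+'.png',s['frame'][:,:,::-1])
    return s
def ray(s,loc):
    T=np.array(s['cam_to_world']);K=np.array(s['K'])
    d=T[:3,:3]@np.linalg.solve(K,[loc[1],loc[0],1.]);return T[:3,3],d/np.linalg.norm(d)
def onz(s,loc,z):
    o,d=ray(s,loc);return o+d*(z-o[2])/d[2]
def tri(rs):
    A=sum(np.eye(3)-np.outer(d,d) for o,d in rs);b=sum((np.eye(3)-np.outer(d,d))@o for o,d in rs)
    return np.linalg.solve(A,b)
def proj(s,p):
    T=np.array(s['cam_to_world']);c=T[:3,:3].T@(np.array(p)-T[:3,3]);u=np.array(s['K'])@c;return (u/u[2])[[1,0]]
E
python3 - <<'E'
from h import *
st=readout.observe();print({k:np.round(v,3) for k,v in st.items()})
a=snap('scene','scene0');b=snap('top','top0');w=snap('wrist','wrist0')
for s,n in((a,'scene'),(b,'top'),(w,'wrist')):
    print(n,np.round(s['cam_to_world'],3).tolist(),np.round(s['K'],1).tolist())
Z=dict(damper_knob=None,blower=0,rack=0,peg1=.2066,peg2=.2066,peg3=.2066,peg4=.2066,tag1=0,tag2=0,tag3=0,tag1_eye=.004,tag2_eye=.004,tag3_eye=.004,block=0,stick1=0,stick2=0,stick3=0,stick4=.015,lotus_black=0,lotus_white=0,napkin_ring=0,paint_pot=0,tealight=0)
for q,z in Z.items():
    o=[];rs=[]
    for s in(a,b):
        r=imaging.pinpoint(s,q)
        if r:
            o.append((np.round(r[0]['location'],0).tolist(),round(r[0]['p'],2),np.round(onz(s,r[0]['location'],z),3).tolist() if z is not None else 0));rs.append(ray(s,r[0]['location']))
        else:o.append(None)
    print(q,o,np.round(tri(rs),3) if len(rs)==2 else '')
E
```

```text
{'time': np.float64(0.0), 'q': array([-1.256,  0.522, -0.036,  1.6  ,  0.021,  1.021, -0.113]), 'qd': array([ 0.002,  0.   , -0.001, -0.   ,  0.   , -0.   ,  0.001]), 'joint_efforts': array([ 1.0000e-03, -9.2712e+01,  1.9800e+00, -3.6992e+01,  1.8000e-02,
        8.0000e-03, -0.0000e+00]), 'ee_pos': array([0.235, 0.579, 0.231]), 'tool_rot': array([-3.14 ,  0.   ,  2.757]), 'ft_force': array([-0.655,  0.169, -0.217]), 'wrist_torque': array([-0.021, -0.066, -0.005]), 'gripper_force': np.float64(0.0), 'grip_width': np.float64(0.085)}
scene [[0.716, 0.564, -0.41, 1.067], [0.698, -0.576, 0.425, -0.563], [0.004, -0.591, -0.807, 1.221], [0.0, 0.0, 0.0, 1.0]] [[486.1, 0.0, 276.0], [0.0, 486.1, 214.9], [0.0, 0.0, 1.0]]
top [[-0.017, -0.995, 0.102, 0.407], [-1.0, 0.016, -0.005, 0.021], [0.003, -0.102, -0.995, 1.261], [0.0, 0.0, 0.0, 1.0]] [[456.2, 0.0, 278.0], [0.0, 456.2, 205.4], [0.0, 0.0, 1.0]]
wrist [[0.375, 0.878, 0.297, 0.159], [0.927, -0.355, -0.122, 0.611], [-0.002, 0.321, -0.947, 0.372], [0.0, 0.0, 0.0, 1.0]] [[324.7, 0.0, 277.7], [0.0, 324.7, 211.7], [0.0, 0.0, 1.0]]
damper_knob [([3
[... 2066 characters left out ...]
15]), ([245.0, 391.0], 0.67, [0.421, -0.29, 0.015])] [ 0.422 -0.294 -0.002]
lotus_black [([258.0, 197.0], 0.58, [0.39, -0.192, 0.0]), ([261.0, 353.0], 0.71, [0.379, -0.188, 0.0])] [ 0.38  -0.189 -0.014]
lotus_white [([167.0, 313.0], 0.6, [0.399, 0.31, 0.0]), ([255.0, 166.0], 0.9, [0.405, 0.325, 0.0])] [ 0.4    0.321 -0.005]
napkin_ring [([309.0, 239.0], 0.89, [0.596, -0.218, 0.0]), ([184.0, 355.0], 0.63, [0.591, -0.201, 0.0])] [ 0.591 -0.208 -0.02 ]
paint_pot [([350.0, 252.0], 0.78, [0.704, -0.273, 0.0]), ([140.0, 378.0], 0.6, [0.716, -0.271, 0.0])] [ 0.71  -0.272  0.011]
tealight [([175.0, 294.0], 0.59, [0.376, 0.24, 0.0]), ([230.0, 316.0], 0.59, [0.465, -0.09, 0.0])] [ 0.504 -0.017  0.324]
```

View pics/scene0.png

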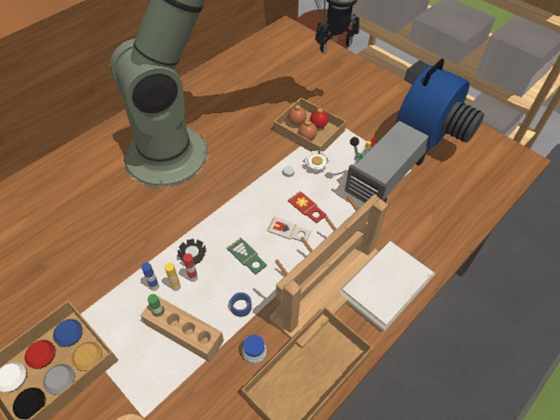

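View pics/top0.png

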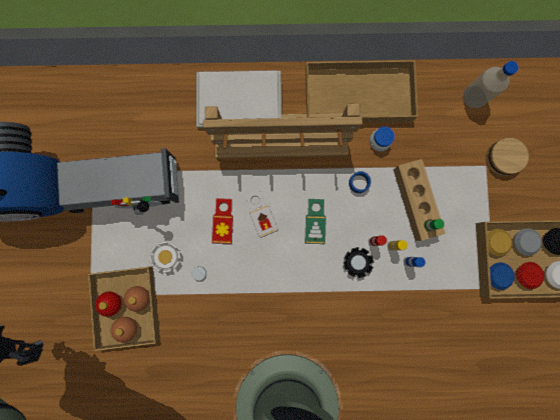

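Run:
```python
from h import *
a=snap('scene');b=snap('top')
for q,z in dict(rack=0,peg1=.2066,tag1=0,tag1_eye=.004,tag2_eye=.004,tag3_eye=.004,stick1=0,damper_knob=.17,block=0,blower=0,tealight=0).items():
    for n,s in(('scene',a),('top',b)):
        for r in imaging.pinpoint(s,q)[:7]:
            if r['p']>.15: print(q,n,np.round(r['location'],1),round(r['p'],2),np.round(onz(s,r['location'],z),3))
for q in('tag1','tag2','tag3','stick1','stick2','stick3'):
    for n,s in(('scene',a),('top',b)):
        for r in imaging.masks_of(s,q)[:4]:
            m=r['pixels'];rgb=np.median(s['frame'][m],axis=0);print(q,n,np.round(r['box']),round(r['p'],2),m.sum(),rgb)
```

```text
rack scene [281.  320.7] 0.97 [0.699 0.003 0.   ]
rack top [149.2 278.2] 0.93 [0.695 0.011 0.   ]
rack top [261.9 411.4] 0.62 [ 0.374 -0.349  0.   ]
rack top [182.3 357.4] 0.5 [ 0.597 -0.208  0.   ]
peg1 scene [202.9 355.4] 0.98 [0.674 0.146 0.207]
peg1 scene [246.8 308.6] 0.97 [ 0.677 -0.042  0.207]
peg1 scene [271.1 280.4] 0.87 [ 0.675 -0.14   0.207]
peg1 scene [224.4 331.1] 0.75 [0.673 0.049 0.207]
peg1 scene [349.8 252.7] 0.44 [ 0.767 -0.321  0.207]
peg1 top [140.2 259.4] 0.87 [0.67  0.057 0.207]
peg1 top [136.4 301. ] 0.83 [ 0.678 -0.041  0.207]
peg1 top [138.7 337.7] 0.73 [ 0.671 -0.128  0.207]
peg1 top [139.5 222.1] 0.67 [0.673 0.145 0.207]
tag1 scene [203.8 301.1] 0.7 [0.473 0.168 0.   ]
tag1 scene [259.2 191.8] 0.62 [ 0.383 -0.206  0.   ]
tag1 scene [251.1 242.8] 0.56 [ 0.469 -0.083  0.   ]
tag1 scene [227.4 284.1] 0.56 [0.498 0.064 0.   ]
tag1 top [219.4 264.5] 0.79 [0.498 0.053 0.   ]
tag1 top [227.7 317.1] 0.64 [ 0.472 -0.092  0.   ]
tag1 top [261.7 353.5] 0.63 [ 0.377 -0.19   0.   ]
tag1 top [228.6 220.8] 0.57 [0.474 0.174 0.   ]
tag1 top [135.1 304.9] 0.23 [ 0.734 -0.06
[... 3397 characters left out ...]
403. 258. 425. 265.] 0.74 196 [29.5 67.  87. ]
stick2 top [428. 217. 444. 232.] 0.65 197 [33. 81. 52.]
stick2 top [385. 239. 408. 253.] 0.58 180 [114.  98.  23.]
stick2 top [368. 235. 388. 248.] 0.57 185 [132.  38.  34.]
stick3 scene [145. 261. 159. 290.] 0.84 268 [ 68.  93. 129.]
stick3 scene [148. 293. 164. 316.] 0.81 227 [ 79. 131.  84.]
stick3 scene [288. 191. 327. 224.] 0.72 517 [181.  72.  65.]
stick3 scene [165. 262. 177. 289.] 0.65 248 [167.5 140.   82. ]
stick3 top [403. 258. 425. 265.] 0.74 196 [29.5 67.  87. ]
stick3 top [428. 217. 444. 232.] 0.65 197 [33. 81. 52.]
stick3 top [385. 239. 408. 253.] 0.58 180 [114.  98.  23.]
stick3 top [368. 235. 388. 248.] 0.57 185 [132.  38.  34.]
```

The scene image shows three tags with their eyes towards +x: red near (305,205), white (290,229) and green (245,252). It also shows three sticks (blue, yellow and red) around (165,275), the green stick in the near end of the block, and the knob at (354,142). The top view agrees, with the knob at (142,205).

```bash
cat >> h.py <<'E'
def go(p,yaw=None,tilt=0.,n=None):
    """tool-frame moves to reach TCP p with yaw (tool down, then tilted forward about tool y): turn first, then shift"""
    st=readout.observe();R0=R.from_euler('xyz',st['tool_rot']);p0=np.array(st['ee_pos'])
    Rt=R0 if yaw is None else R.from_euler('xyz',[np.pi,0,yaw])*R.from_rotvec([0,tilt,0])
    rv=(R0.inv()*Rt).as_rotvec();d=Rt.inv().apply(np.array(p)-p0)*1000
    print('turn',rv.round(3),'rows',np.abs(rv).max()/.14,' shift after turn mm',d.round(1),'rows',np.linalg.norm(d)/45)
E
python3 - <<'E'
from h import *
a=snap('scene');b=snap('top')
def best(s,q,z,guess):
    L=[r for r in imaging.pinpoint(s,q) if np.linalg.norm(onz(s,r['location'],z)[:2]-guess)<.05]
    return L[0]['location'] if L else None
la,lb=best(a,'damper_knob',.17,(.52,.345)),best(b,'damper_knob',.17,(.52,.345));print(la,lb)
if la is not None and lb is not None:
    k=tri([ray(a,la),ray(b,lb)]);print('knob',k)
# duct edges in crops
f=np.hstack([cv2.resize(a['frame'][100:220,320:440],(400,400),interpolation=2),cv2.resize(b['frame'][140:240,60:180],(400,333),interpolation=2)[:333].copy() if 0 else cv2.resize(b['frame'][140:240,80:180],(400,400),interpolation=2)])
cv2.imwrite('pics/knob.png',f[:,:,::-1])
for p in [(.51,.345,.18)]: print(proj(a,p),proj(b,p))
E
```

```text
None [204.9, 143.7]
[140.34755968 352.93223271] [210.8333871  139.42684335]
```

View pics/knob.png

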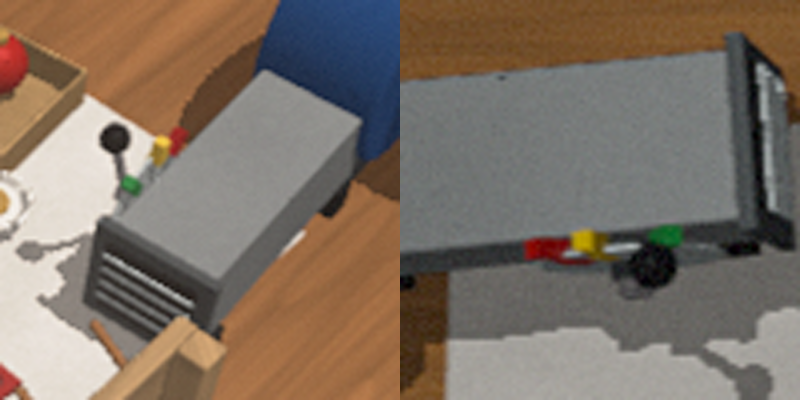

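The crop shows the knob at pixel (354.5,141.4) in the scene camera and (143,206.75) in the top camera. The lever sits past upright towards green, and the duct is slightly yawed.

Run:
```python
from h import *
a=snap('scene');b=snap('top')
k=tri([ray(a,(141.4,354.5)),ray(b,(206.75,143))]);print('knob',k.round(4))
# duct top edges at z=.135 in top image
c=lambda x,y:(140+y/4,80+(x-400)/4)
E=[onz(b,c(*q),.135)[:2] for q in((400,252),(730,222),(400,83),(720,51))];print(np.round(E,4))
d1=E[0]-E[1];d2=E[2]-E[3];d=d1/np.linalg.norm(d1)+d2/np.linalg.norm(d2);yaw=np.arctan2(-d[0],d[1]);print('yaw',yaw,np.arctan2(-d1[0],d1[1]),np.arctan2(-d2[0],d2[1]))
ex=np.array([np.cos(yaw),np.sin(yaw)]);ey=np.array([-ex[1],ex[0]])
print('centre along x from edges',[(e@ex).round(4) for e in E],'knob',k[:2]@ex,k[:2]@ey)
o=[(r['location'],r['p']) for r in imaging.pinpoint(b,'blower')[:1]];O=onz(b,o[0][0],0)[:2];print('bl',O,O@ex,O@ey)
O2=onz(a,imaging.pinpoint(a,'blower')[0]['location'],0)[:2];print(O2,O2@ex,O2@ey)
go([k[0],k[1],.235],np.pi/2)
```

```text
knob [0.5199 0.3355 0.1888]
[[0.5362 0.5059]
 [0.5516 0.3018]
 [0.6426 0.5088]
 [0.6598 0.309 ]]
yaw 0.08062459879800465 0.07541870339141518 0.08583049420459411
centre along x from edges [np.float64(0.5752), np.float64(0.5741), np.float64(0.6815), np.float64(0.6825)] knob 0.5452272639129023 0.29250596028910897
bl [ 0.43417176 -0.24608173] 0.41294264605369146 -0.28024936595042194
[0.5950317  0.37849206] 0.6235815135492114 0.32934032689696746
turn [-0.     0.     1.186] rows 8.471190367351069  shift after turn mm [-243.8  285.3   -3.7] rows 8.339879879538914
```

Call:
send_rows(targets=[[0, 0, 0, 0, 0, 0.138, 0], [0, 0, 0, 0, 0, 0.138, 0], [0, 0, 0, 0, 0, 0.138, 0], [0, 0, 0, 0, 0, 0.138, 0], [0, 0, 0, 0, 0, 0.138, 0], [0, 0, 0, 0, 0, 0.138, 0], [0, 0, 0, 0, 0, 0.138, 0], [0, 0, 0, 0, 0, 0.138, 0]])

```text
time: 5.45
ee_pos: [0.2346, 0.5793, 0.2313]
tool_rot: [-3.142, -0.0, 1.647]
ft_force: [-0.1, -0.0, 0.3]
grip_width: 0.0856
gripper_force: 0.0
```

Call:
send_rows(targets=[[-26.6, 26.5, -1, 0, 0, 0, 0], [-26.6, 26.5, -1, 0, 0, 0, 0], [-26.6, 26.5, -1, 0, 0, 0, 0], [-26.6, 26.5, -1, 0, 0, 0, 0], [-26.6, 26.5, 0, 0, 0, 0, 0], [-26.6, 26.5, 0, 0, 0, 0, 0], [-26.6, 26.5, 0, 0, 0, 0, 0], [-26.6, 26.5, 0, 0, 0, 0, 0], [-26.6, 26.5, 0, 0, 0, 0, 0], [-26.6, 26.5, 0, 0, 0, 0, 0]])

```text
time: 6.45
ee_pos: [0.5216, 0.3348, 0.2354]
tool_rot: [3.141, -0.0, 1.653]
ft_force: [-0.0, 0.9, 0.5]
grip_width: 0.0853
gripper_force: 0.0
```

Run:
```python
from h import *
w=snap('wrist','w1');st=readout.observe();print(st['time'],st['ee_pos'],st['tool_rot'],st['q'].round(3) if hasattr(st['q'],'round') else st['q'])
print([(r['location'],r['p'],onz(w,r['location'],.19)) for r in imaging.pinpoint(w,'damper_knob')[:3]],proj(w,(.5199,.3355,.189)))
```

```text
6.5 [0.52623919 0.32931    0.23558544] [3.13908037e+00 2.52739130e-03 1.64687163e+00] [-0.851  0.526  0.289  1.62  -0.165  1.019 -0.436]
[([243.9, 278.2], 0.8, array([0.52251258, 0.3337478 , 0.19      ]))] [240.384214  274.2868219]
```

View pics/w1.png

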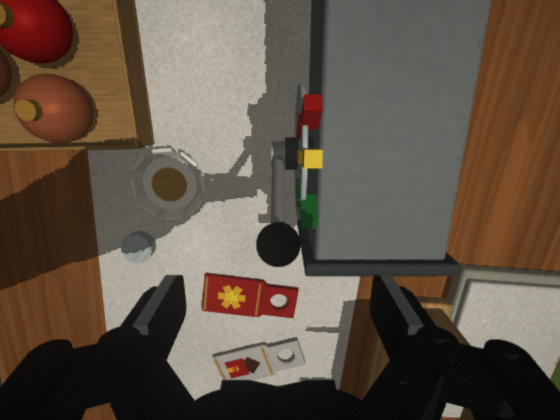

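The wrist view shows the knob at (278,244), between the open fingers, with the lever past upright.

Call:
send_rows(targets=[[0, 0, 10, 0, 0, 0, 0], [0, 0, 0, 0, 0, 0, 0], [0, 0, 0, 0, 0, 0, 0]])

```text
time: 6.85
ee_pos: [0.5195, 0.3368, 0.2248]
tool_rot: [-3.141, 0.0, 1.654]
ft_force: [0.4, 0.1, 0.8]
grip_width: 0.0856
gripper_force: 0.0
```

Run:
```python
from h import *
w=snap('wrist');st=readout.observe();print(st['time'],st['ee_pos'],st['tool_rot'])
k=onz(w,imaging.pinpoint(w,'damper_knob')[0]['location'],.192);print(k)
go([k[0],k[1],.171])
```

```text
6.9 [0.51974945 0.33674577 0.22514453] [-3.14116309e+00 -2.36970944e-05  1.65430820e+00]
[0.52166803 0.33455923 0.192     ]
turn [0. 0. 0.] rows 0.0  shift after turn mm [-2.2  1.5 54.4] rows 1.2094427224677995
```

Call:
send_rows(targets=[[-2.2, 1.5, 20, 0, 0, 0, 0], [0, 0, 20, 0, 0, 0, 0], [0, 0, 14, 0, 0, 0, 0.4], [0, 0, 0, 0, 0, 0, 0.5], [0, 0, 0, 0, 0, 0, 0.8], [0, 0, 0, 0, 0, 0, 0.8], [0, 0, 0, 0, 0, 0, 0.8], [0, 0, 0, 0, 0, 0, 0.8]])

```text
time: 7.75
ee_pos: [0.5219, 0.3338, 0.1724]
tool_rot: [-3.141, -0.0, 1.653]
ft_force: [-6.8, -2.7, 8.0]
grip_width: 0.025
gripper_force: 58.3
```

Call:
send_rows(targets=[[9.9, 0, -3, 0, 0, 0, 0.8], [10.1, 0, -2, 0, 0, 0, 0.8], [10.3, 0, -1.1, 0, 0, 0, 0.8], [10.4, 0, -0.1, 0, 0, 0, 0.8], [10.3, 0, 0.8, 0, 0, 0, 0.8], [10.1, 0, 1.8, 0, 0, 0, 0.8], [10, 0, 2.8, 0, 0, 0, 0.8], [9.6, 0, 3.8, 0, 0, 0, 0.8]])

```text
time: 8.55
ee_pos: [0.5155, 0.4151, 0.1681]
tool_rot: [3.141, -0.0, 1.653]
ft_force: [0.3, -0.7, -0.7]
grip_width: 0.017
gripper_force: 0.0
```

Call:
send_rows(targets=[[5, 0, 2.3, 0, 0, 0, 0.8], [4.3, 0, 2.2, 0, 0, 0, 0.8], [0, 0, 0, 0, 0, 0, 0.8]])

```text
time: 8.85
ee_pos: [0.5146, 0.4238, 0.1633]
tool_rot: [-3.141, 0.0, 1.653]
ft_force: [-0.4, -0.2, 0.0]
grip_width: 0.0174
gripper_force: 0.0
```

Call:
send_rows(targets=[[4.4, 0, 2.7, 0, 0, 0, 0.8], [4.4, 0, 2.7, 0, 0, 0, 0.8], [0, 0, 0, 0, 0, 0, 0.8]])

```text
time: 9.15
ee_pos: [0.5137, 0.4328, 0.158]
tool_rot: [-3.141, 0.0, 1.653]
ft_force: [-1.4, -0.2, 0.0]
grip_width: 0.017
gripper_force: 0.0
```

Run:
```python
from h import *
w=snap('wrist','w2');a=snap('scene');b=snap('top')
for n,s in zip('wab',(w,a,b)):
    print(n,[(np.round(r['location'],1),round(r['p'],2),onz(s,r['location'],.195).round(4)) for r in imaging.pinpoint(s,'damper_knob')[:3]])
```

```text
w []
a [(array([139.2, 356.1]), 0.43, array([0.5217, 0.3422, 0.195 ]))]
b [(array([206.2, 131.6]), 0.48, array([0.5198, 0.359 , 0.195 ]))]
```

View pics/w2.png

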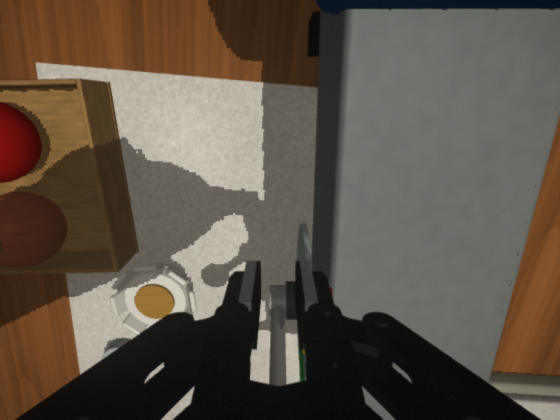

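The wrist view shows the fingers at +y past the lever. The knob slipped out and is now behind them.

Call:
send_rows(targets=[[0, 0, -25, 0, 0, 0, 0.6], [0, 0, -30, 0, 0, 0, 0.3], [0, 0, -25, 0, 0, 0, 0], [-35, 0, 0, 0, 0, 0, 0], [-35, 0, 0, 0, 0, 0, 0], [0, 0, 0, 0, 0, 0, 0], [0, 0, 0, 0, 0, 0, 0]])

```text
time: 10.15
ee_pos: [0.5201, 0.3619, 0.2389]
tool_rot: [3.141, -0.001, 1.651]
ft_force: [-0.1, 0.7, -0.5]
grip_width: 0.0855
gripper_force: 0.0
```

Run:
```python
from h import *
w=snap('wrist','w3');a=snap('scene');b=snap('top');print(readout.observe()['ee_pos'])
rs=[]
for n,s in zip('wab',(w,a,b)):
    L=imaging.pinpoint(s,'damper_knob')[:3]
    print(n,[(np.round(r['location'],1),round(r['p'],2),onz(s,r['location'],.195).round(4)) for r in L])
    if L: rs.append(ray(s,L[0]['location']))
if len(rs)>1:print(tri(rs),tri([rs[0],rs[-1]]))
```

```text
[0.51950865 0.36344179 0.23824745]
w [(array([255.9, 278.1]), 0.78, array([0.5217, 0.3533, 0.195 ]))]
a [(array([138.8, 357.2]), 0.46, array([0.523 , 0.3458, 0.195 ]))]
b [(array([208.1, 129.9]), 0.68, array([0.5154, 0.3629, 0.195 ]))]
[0.51884249 0.35594647 0.19180518] [0.51773401 0.35918882 0.2060735 ]
```

View pics/w3.png

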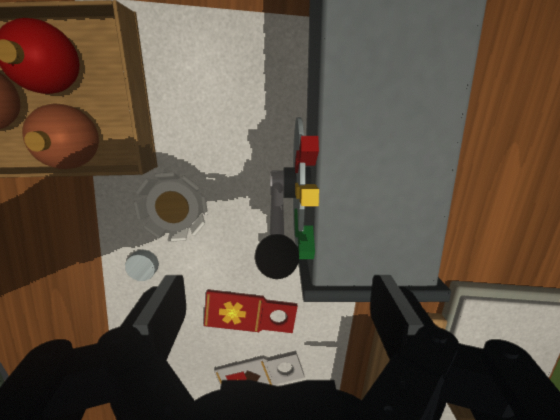

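The wrist view shows the knob at (278,256), nearly upright. It only moved about 20 mm before slipping out of a grip that was too high, so I'll grip deeper.

Call:
send_rows(targets=[[-8, 0, 25, 0, 0, 0, 0], [0, 0, 25, 0, 0, 0, 0.3], [0, 0, 17, 0, 0, 0, 0.5], [0, 0, 0, 0, 0, 0, 0.6], [0, 0, 0, 0, 0, 0, 0.8], [0, 0, 0, 0, 0, 0, 0.8], [0, 0, 0, 0, 0, 0, 0.8]])

```text
time: 11.15
ee_pos: [0.5201, 0.3548, 0.1721]
tool_rot: [-3.141, -0.0, 1.653]
ft_force: [-4.3, -1.4, 0.1]
grip_width: 0.0255
gripper_force: 59.3
```

Call:
send_rows(targets=[[5.5, 0, -0.6, 0, 0, 0, 0.8], [5.5, 0, -0.4, 0, 0, 0, 0.8], [5.5, 0, -0.2, 0, 0, 0, 0.8], [0, 0, 0, 0, 0, 0, 0.8]])

```text
time: 11.55
ee_pos: [0.5188, 0.3717, 0.1735]
tool_rot: [-3.142, -0.001, 1.653]
ft_force: [-7.4, -0.9, 3.5]
grip_width: 0.0253
gripper_force: 60.1
```

Call:
send_rows(targets=[[5.5, 0, 0.1, 0, 0, 0, 0.8], [5.5, 0, 0.4, 0, 0, 0, 0.8], [5.5, 0, 0.7, 0, 0, 0, 0.8], [5.4, 0, 0.9, 0, 0, 0, 0.8], [5.3, 0, 1.3, 0, 0, 0, 0.8], [5.3, 0, 1.5, 0, 0, 0, 0.8], [0, 0, 0, 0, 0, 0, 0.8]])

```text
time: 12.25
ee_pos: [0.516, 0.404, 0.1681]
tool_rot: [-3.141, -0.0, 1.654]
ft_force: [-5.1, 0.3, 0.3]
grip_width: 0.0256
gripper_force: 58.8
```

Call:
send_rows(targets=[[5.2, 0, 1.8, 0, 0, 0, 0.8], [5.1, 0, 2, 0, 0, 0, 0.8], [5, 0, 2.3, 0, 0, 0, 0.8], [4.9, 0, 2.5, 0, 0, 0, 0.8], [0, 0, 0, 0, 0, 0, 0.8]])

```text
time: 12.75
ee_pos: [0.5144, 0.424, 0.1593]
tool_rot: [-3.141, -0.0, 1.654]
ft_force: [-6.0, -0.0, 0.4]
grip_width: 0.0251
gripper_force: 62.1
```

Call:
send_rows(targets=[[4.7, 0, 2.8, 0, 0, 0, 0.8], [0, 0, 0, 0, 0, 0, 0.8]])

```text
time: 12.95
ee_pos: [0.514, 0.4284, 0.1565]
tool_rot: [-3.141, -0.0, 1.653]
ft_force: [-6.4, 0.6, 0.5]
grip_width: 0.0254
gripper_force: 59.9
```

Call:
send_rows(targets=[[3, 0, 2, 0, 0, 0, 0.8], [0, 0, 0, 0, 0, 0, 0.8]])

```text
time: 13.15
ee_pos: [0.5141, 0.4293, 0.1557]
tool_rot: [-3.14, 0.002, 1.652]
ft_force: [-14.2, -13.7, 19.4]
grip_width: 0.0254
gripper_force: 61.3
```

Call:
send_rows(targets=[[0, 0, 0, 0, 0, 0, 0.5], [0, 0, 0, 0, 0, 0, 0.4], [0, 0, -20, 0, 0, 0, 0.3], [0, 0, -30, 0, 0, 0, 0.3], [0, 0, -30, 0, 0, 0, 0.3], [0, -30, -10, 0, 0, 0, 0], [0, -30, 0, 0, 0, 0, 0], [0, 0, 0, 0, 0, 0, 0]])

```text
time: 13.95
ee_pos: [0.4518, 0.4271, 0.2453]
tool_rot: [-3.142, -0.002, 1.655]
ft_force: [0.9, 1.2, 0.1]
grip_width: 0.0853
gripper_force: 0.0
```

Run:
```python
from h import *
w=snap('wrist','w4');a=snap('scene');b=snap('top')
rs=[]
for n,s in zip('wab',(w,a,b)):
    L=imaging.pinpoint(s,'damper_knob')[:2]
    print(n,[(np.round(r['location'],1),round(r['p'],2),onz(s,r['location'],.181).round(4)) for r in L],proj(s,(.514,.4285,.181)))
def tagpose(s):
    out={}
    for i in '123':
        L=[r for r in imaging.pinpoint(s,f'tag{i}_eye') if r['p']>.4]
        out[i]=[onz(s,r['location'],.004).round(4) for r in L[:2]]
    out['o']=[(onz(s,r['location'],0).round(4),round(r['p'],2)) for r in imaging.pinpoint(s,'tag1') if r['p']>.3]
    return out
print(tagpose(a));print(tagpose(b))
go([.48,.17,.2],np.pi)
go([.48,.17,.2],0)
st=readout.observe();print(st['q'],st['ee_pos'])
```

```text
w [(array([223.5, 371.7]), 0.88, array([0.5152, 0.4379, 0.181 ]))] [236.20404404 367.47062567]
a [(array([125.9, 373.1]), 0.61, array([0.5157, 0.4358, 0.181 ])), (array([232.6, 285.9]), 0.58, array([ 0.5967, -0.0373,  0.181 ]))] [126.81880064 371.19598828]
b [(array([211.1, 100.3]), 0.72, array([0.5108, 0.4375, 0.181 ]))] [209.68900599 104.11186752]
{'1': [array([0.5303, 0.1631, 0.004 ])], '2': [array([ 0.5325, -0.0776,  0.004 ]), array([0.3673, 0.237 , 0.004 ])], '3': [array([0.5455, 0.0783, 0.004 ])], 'o': [(array([0.4929, 0.071 , 0.    ]), 0.88), (array([0.4707, 0.17  , 0.    ]), 0.72), (array([ 0.5414, -0.3637,  0.    ]), 0.64)]}
{'1': [array([0.5452, 0.1738, 0.004 ])], '2': [array([ 0.5239, -0.0887,  0.004 ]), array([0.6972, 0.0091, 0.004 ])], '3': [array([0.5531, 0.0773, 0.004 ])], 'o': [(array([0.4666, 0.1668, 0.    ]), 0.88), (array([0.4919, 0.0582, 0.    ]), 0.66), (array([ 0.4688, -0.0833,  0.    ]), 0.62)]}
turn [-0.     0.    -1.489] rows 10.635298048909211  shift after turn mm [ -25.5 -256.2   44.2] rows 5.806139956275538
turn [0.    0.    1.653] rows 11.804649465552815  shift after turn mm [ 25.5 256.2  44.2] rows 5.806139956275538
[-1.0411321   0.52171306  0.28755088  1.60312738 -0.16452802  1.0406915
 -0.62452007] [0.45447313 0.4262351  0.24424086]
```

View pics/w4.png

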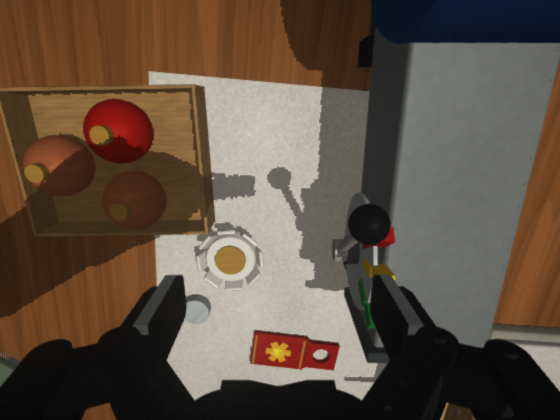

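The wrist view shows the lever leaning over at the red mark, so the damper is shut. Next is the red tag.

Call:
send_rows(targets=[[0, 0, 0, 0, 0, -0.135, 0], [0, 0, 0, 0, 0, -0.135, 0], [0, 0, 0, 0, 0, -0.135, 0], [0, 0, 0, 0, 0, -0.135, 0], [0, 0, 0, 0, 0, -0.135, 0], [0, 0, 0, 0, 0, -0.135, 0], [0, 0, 0, 0, 0, -0.135, 0], [0, 0, 0, 0, 0, -0.135, 0], [0, 0, 0, 0, 0, -0.135, 0], [0, 0, 0, 0, 0, -0.135, 0]])

```text
time: 15.65
ee_pos: [0.4544, 0.4262, 0.2443]
tool_rot: [-3.142, 0.0, 3.008]
ft_force: [-0.0, -0.5, -0.7]
grip_width: 0.0853
gripper_force: 0.0
```

Call:
send_rows(targets=[[-4, -40, 0, 0, 0, -0.139, 0], [-4, -43, 0, 0, 0, 0, 0], [-4, -43, 11, 0, 0, 0, 0], [-4, -43, 11, 0, 0, 0, 0], [-4, -43, 11, 0, 0, 0, 0], [-4, -43, 11, 0, 0, 0, 0], [0, 0, 0, 0, 0, 0, 0], [0, 0, 0, 0, 0, 0, 0]])

```text
time: 16.45
ee_pos: [0.4731, 0.1703, 0.2004]
tool_rot: [-3.142, 0.0, 3.14]
ft_force: [0.2, 0.8, -0.4]
grip_width: 0.0855
gripper_force: 0.0
```

```bash
cat >> h.py <<'E'
def tagfit(s,rgbtest,near=None):
    """rectangle+tab fit on the mask: returns list of (p, median rgb, principal axis fit on z=.008)"""
    out=[]
    for r in imaging.masks_of(s,'tag1'):
        if r['p']<.3: continue
        m=r['pixels'].astype(np.uint8);ys,xs=np.nonzero(m)
        P=np.array([onz(s,(y,x),.008)[:2] for y,x in zip(ys,xs)])
        q,(w,h),ang=cv2.minAreaRect((P*1000).astype(np.float32))
        out.append((round(r['p'],2),np.median(s['frame'][r['pixels']],axis=0),np.round(q,1),(round(w,1),round(h,1)),round(ang,1),P.mean(0).round(4)))
    return out
E
python3 - <<'E'
from h import *
w=snap('wrist','w5');st=readout.observe();print(st['ee_pos'],st['tool_rot'],np.round(st['q'],2))
for r in tagfit(w,None): print(r)
for i in '123': print(i,[(onz(w,r['location'],.008).round(4),round(r['p'],2),np.round(r['location'])) for r in imaging.pinpoint(w,f'tag{i}_eye')[:2]])
print([(onz(w,r['location'],0).round(4),round(r['p'],2),np.round(r['location'])) for r in imaging.pinpoint(w,'tag1')[:3]])
E
```

```text
[0.4730368  0.17154503 0.20054141] [ 3.14106901e+00  4.03125720e-04 -3.14151462e+00] [-0.44  0.37 -0.03  1.95  0.02  0.82  1.09]
(0.85, array([33., 58., 39.]), array([492.6, -83.7]), (59.9, 126.1), 87.2, array([ 0.4841, -0.0834]))
(0.83, array([134., 128., 118.]), array([516.6,  66.5]), (124.6, 57.0), 21.8, array([0.5088, 0.0637]))
(0.59, array([121.,  31.,  26.]), array([497.3, 169.3]), (57.2, 126.2), 87.7, array([0.4889, 0.1692]))
(0.33, array([46., 48., 45.]), array([667.1, 408. ]), (287.0, 217.3), 15.4, array([0.6179, 0.4218]))
1 [(array([0.5382, 0.1655, 0.008 ]), 0.71, array([241., 273.])), (array([0.5487, 0.0799, 0.008 ]), 0.52, array([249., 197.]))]
2 [(array([ 0.5304, -0.0856,  0.008 ]), 0.78, array([235.,  47.]))]
3 [(array([0.5493, 0.0821, 0.008 ]), 0.93, array([250., 199.]))]
[(array([0.4937, 0.061 , 0.    ]), 0.84, array([201., 177.])), (array([ 0.4748, -0.083 ,  0.    ]), 0.78, array([184.,  42.])), (array([0.4738, 0.1696, 0.    ]), 0.76, array([183., 276.]))]
```

View pics/w5.png

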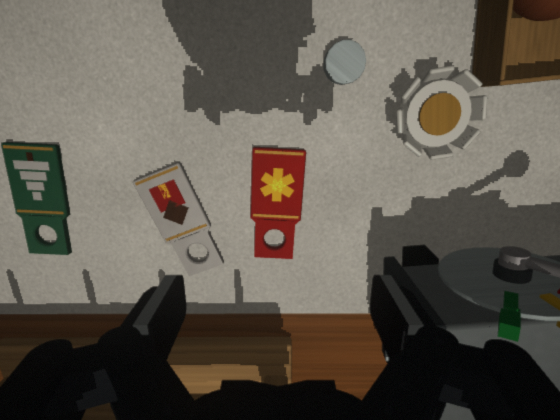

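The wrist view shows red at (277,200), white at (185,215) and green at (38,195). The mask fits give 57 x 126 mm, which matches the known size. I'll grasp red at its centre.

Call:
send_rows(targets=[[-2.3, -1.5, 0, 0, 0, 0.045, 0.2], [0, 0, 35, 0, 0, 0, 0.2], [0, 0, 35, 0, 0, 0, 0.2], [0, 0, 35, 0, 0, 0, 0.2], [0, 0, 35, 0, 0, 0, 0.2], [0, 0, 30, 0, 0, 0, 0.2], [0, 0, 0, 0, 0, 0, 0.2], [0, 0, 0, 0, 0, 0, 0.2]])

```text
time: 17.55
ee_pos: [0.4751, 0.1699, 0.0307]
tool_rot: [-3.141, -0.001, 3.097]
ft_force: [-0.2, -0.4, 0.6]
grip_width: 0.0685
gripper_force: 0.0
```

Call:
send_rows(targets=[[0, 0, 12, 0, 0, 0, 0.2], [0, 0, 10, 0, 0, 0, 0.2], [0, 0, 7, 0, 0, 0, 0.2], [0, 0, 3, 0, 0, 0, 0.2], [0, 0, 0, 0, 0, 0, 0.2]])

```text
time: 18.05
ee_pos: [0.475, 0.1695, -0.002]
tool_rot: [-3.141, -0.0, 3.097]
ft_force: [-0.2, 0.2, 0.3]
grip_width: 0.0683
gripper_force: 0.0
```

Call:
send_rows(targets=[[0, 0, 0, 0, 0, 0, 0.4], [0, 0, 0, 0, 0, 0, 0.4], [0, 0, 0, 0, 0, 0, 0.4], [0, 0, 0, 0, 0, 0, 0.4], [0, 0, 0, 0, 0, 0, 0.4]])

```text
time: 18.55
ee_pos: [0.4752, 0.1696, -0.0011]
tool_rot: [3.141, 0.0, 3.097]
ft_force: [-2.4, -0.2, 9.2]
grip_width: 0.054
gripper_force: 61.2
```

Call:
send_rows(targets=[[0, 0, -10, 0, 0, 0, 0.4], [0, 0, -30, 0, 0, 0, 0.4], [0, 0, -40, 0, 0, 0, 0.4], [0, 0, -40, 0, 0, 0, 0.4], [0, 0, -40, 0, 0, 0, 0.4], [0, 0, 0, 0, 0, 0, 0.4]])

```text
time: 19.15
ee_pos: [0.4772, 0.1703, 0.1637]
tool_rot: [3.138, 0.007, 3.096]
ft_force: [-0.2, 0.5, -1.7]
grip_width: 0.0541
gripper_force: 63.6
```

Call:
send_rows(targets=[[0, 0, 0, 0, 0, -0.045, 0.4], [0, 0, 0, 0, -0.137, 0, 0.4], [0, 0, 0, 0, -0.137, 0, 0.4], [0, 0, 0, 0, -0.137, 0, 0.4], [0, 0, 0, 0, -0.137, 0, 0.4], [0, 0, 0, 0, -0.137, 0, 0.4], [0, 0, 0, 0, -0.137, 0, 0.4], [0, 0, 0, 0, -0.137, 0, 0.4], [0, 0, 0, 0, 0, 0, 0.4], [0, 0, 0, 0, 0, 0, 0.4]])

```text
time: 20.15
ee_pos: [0.4899, 0.1444, 0.1581]
tool_rot: [-3.057, 0.496, 3.138]
ft_force: [0.8, 0.0, -0.9]
grip_width: 0.0537
gripper_force: 63.6
```

```bash
cat > rack.py <<'E'
from h import *
from scipy.optimize import least_squares
a=snap('scene');b=snap('top','top2');w=snap('wrist','w6')
st=readout.observe();print(st['ee_pos'],st['tool_rot'],np.round(st['q'],2))
Y=[.135,.045,-.045,-.135]
def peg(v,i,t=.029):
    c,s=np.cos(v[2]),np.sin(v[2]);x=-t*np.cos(np.radians(35));return np.array([v[0]+c*x-s*Y[i],v[1]+s*x+c*Y[i],.19+t*np.sin(np.radians(35))])
obs=[]
v0=[.698,.006,0]
for n,s in(('a',a),('b',b)):
    for r in imaging.pinpoint(s,'peg1'):
        l=np.array(r['location'])
        for i in range(4):
            d=np.linalg.norm(proj(s,peg(v0,i))-l)
            if d<12: obs.append((s,i,l));print(n,i,l.round(1),round(r['p'],2),onz(s,l,.2066).round(4))
f=least_squares(lambda v:np.concatenate([proj(s,peg(v,i))-l for s,i,l in obs]),v0,loss='soft_l1')
print(f.x,f.fun.round(1))
for i in range(4): print(i+1,peg(f.x,i).round(4))
E
python3 rack.py
```

```text
[0.49031714 0.14407886 0.15825878] [-3.05723431  0.49666492  3.13668278] [-0.95  0.37  0.39  2.34  1.16  0.23 -0.17]
a 2 [248.1 306.9] 0.96 [ 0.677  -0.0475  0.2066]
a 0 [202.5 350.7] 0.85 [0.6644 0.1387 0.2066]
a 3 [270.6 280.8] 0.59 [ 0.675  -0.1381  0.2066]
a 1 [222.2 332.7] 0.57 [0.6717 0.0568 0.2066]
b 0 [137.5 222.3] 0.94 [0.678  0.1443 0.2066]
b 3 [137.8 337.2] 0.91 [ 0.673  -0.1267  0.2066]
b 2 [137.  298.1] 0.83 [ 0.6764 -0.0345  0.2066]
[0.69736172 0.007439   0.00155701] [-3.2  1.7  1.1  3.5 -3.1  2.7  1.4 -0.6  1.9  0.8 -0.4  0.4  1.1  1.3]
1 [0.6734 0.1424 0.2066]
2 [0.6735 0.0524 0.2066]
3 [ 0.6737 -0.0376  0.2066]
4 [ 0.6738 -0.1276  0.2066]
```

View pics/w6.png

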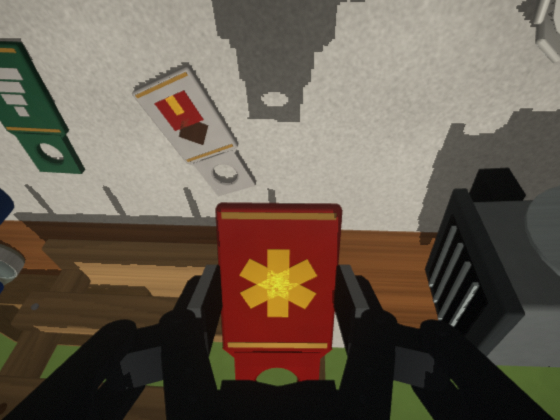

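The wrist view shows the red tag held square between the fingers. The tilt stalled because the arm is folded too close to the base, so I'll move forward and up first.

Call:
send_rows(targets=[[-33, 0, -12, 0, 0, 0, 0.4], [-33, 0, -12, 0, 0, 0, 0.4], [-33, 0, -12, 0, 0, 0, 0.4], [0, 0, 0, 0, -0.1, 0, 0.4], [0, 0, 0, 0, -0.1, 0, 0.4], [0, 0, 0, 0, -0.1, 0, 0.4], [0, 0, 0, 0, -0.1, 0, 0.4], [0, 0, 0, 0, 0, 0, 0.4], [0, 0, 0, 0, 0, 0, 0.4]])

```text
time: 21.3
ee_pos: [0.5607, 0.137, 0.2306]
tool_rot: [-3.008, 0.708, -3.123]
ft_force: [-0.1, 0.2, -0.9]
grip_width: 0.0537
gripper_force: 63.6
```

Run:
```python
from h import *
st=readout.observe();print(st['time'],st['ee_pos'],st['tool_rot'],np.round(st['q'],2),st['grip_width'])
go([.58,.144,.23],np.pi,-.96)
```

```text
21.3 [0.56066899 0.13697868 0.23062184] [-3.00847648  0.70768695 -3.12283594] [-0.98  0.32  0.44  2.28  1.48  0.35 -0.44] 0.05367431358465859
turn [-0.118 -0.251  0.029] rows 1.793229463934643  shift after turn mm [-10.6   7.   16.2] rows 0.45724530992366996
```

Call:
send_rows(targets=[[0, 0, 0, -0.06, -0.085, 0.015, 0.4], [0, 0, 0, -0.058, -0.085, 0.015, 0.4], [0, 0, 0, 0, -0.08, 0, 0.4], [0, 0, 0, 0, 0, 0, 0.4], [0, 0, 0, 0, 0, 0, 0.4]])

```text
time: 21.8
ee_pos: [0.5629, 0.128, 0.231]
tool_rot: [-3.028, 0.869, -3.113]
ft_force: [0.2, 0.8, 0.2]
grip_width: 0.0538
gripper_force: 63.6
```

```bash
cat >> h.py <<'E'
def tagstate(off=0.,tip=4.):
    """eye centre for a tag held at its origin+off (mm along tag), tip = mm from TCP back to mid thickness"""
    st=readout.observe();Rt=R.from_euler('xyz',st['tool_rot']);e=np.array(st['ee_pos'])+Rt.apply([-.062+off/1000,0,-tip/1000])
    M=Rt.as_matrix();print('t',st['time'],'tcp',np.round(st['ee_pos'],4),'rot',np.round(st['tool_rot'],3),'q',np.round(st['q'],2),'w',st['grip_width'])
    print('eye',e.round(4),'normal',M[:,2].round(3),'axis',(-M[:,0]).round(3));return e,Rt
E
python3 - <<'E'
from h import *
e,Rt=tagstate()
u=np.array([-np.cos(.611),0,np.sin(.611)]);tip=np.array([.6735,.1424,.2066])+u*.029
for d in(.03,-.005,-.02): # pre-insert, inserted
    t=tip+u*d;print('to eye',t.round(4),'tool shift mm',(Rt.inv().apply(t-e)*1000).round(1))
go([.58,.144,.23],np.pi,-.96)
E
```

```text
t 21.8 tcp [0.5629 0.128  0.231 ] rot [-3.028  0.869 -3.113] q [-0.88  0.34  0.29  2.39  2.08  0.53 -1.06] w 0.05377040386578139
eye [0.5999 0.1295 0.2809] normal [ 0.762 -0.092 -0.641] axis [0.645 0.019 0.764]
to eye [0.6252 0.1424 0.2404] tool shift mm [14.4 17.3 44.1]
to eye [0.6538 0.1424 0.2204] tool shift mm [11.2 20.4 78.8]
to eye [0.6661 0.1424 0.2118] tool shift mm [ 9.9 21.8 93.7]
turn [-0.091 -0.09   0.023] rows 0.650732715285134  shift after turn mm [-9.  16.  14.6] rows 0.5208620925666761
```

Call:
send_rows(targets=[[4, 6, 10, 0, 0, 0, 0.4], [4, 6, 10, 0, 0, 0, 0.4], [4, 5, 14, 0, 0, 0, 0.4], [0, 0, 0, -0.09, -0.09, 0.02, 0.4], [0, 0, 0, 0, 0, 0, 0.4], [0, 0, 0, 0, 0, 0, 0.4]])

```text
time: 22.4
ee_pos: [0.5832, 0.1374, 0.1965]
tool_rot: [-3.057, 0.911, -3.111]
ft_force: [-0.4, 0.0, -0.6]
grip_width: 0.0535
gripper_force: 63.6
```

Run:
```python
from h import *
e,Rt=tagstate(0,5)
a=snap('scene');b=snap('top')
for s in(a,b):
    print('exp eye',proj(s,e).round(1),[(np.round(r['location'],1),round(r['p'],2)) for r in imaging.pinpoint(s,'tag1_eye')[:2]], 'pegs',[(np.round(r['location'],1),round(r['p'],2)) for r in imaging.pinpoint(s,'peg1')[:5]],proj(s,(.6735,.1424,.2066)).round(1))
u=np.array([-np.cos(.611),0,np.sin(.611)]);tip=np.array([.6735,.1424,.2066])+u*.029
for d in(.03,-.005,-.025):
    t=tip+u*d;print('to eye',t.round(4),'tool shift mm',(Rt.inv().apply(t-e)*1000).round(1))
go([.58,.144,.23],np.pi,-.96)
```

```text
t 22.4 tcp [0.5832 0.1374 0.1965] rot [-3.057  0.911 -3.111] q [-0.7   0.45  0.1   2.39  2.28  0.67 -1.26] w 0.053541536819925815
eye [0.6172 0.1389 0.2486] normal [ 0.79  -0.06  -0.611] axis [0.613 0.019 0.79 ]
exp eye [182.6 338.7] [(array([180.6, 340.7]), 0.46), (array([206.3, 352.9]), 0.15)] pegs [(array([269. , 281.8]), 0.87), (array([247.3, 309.4]), 0.82), (array([225.8, 332.5]), 0.77), (array([204.4, 351.5]), 0.68)] [203.6 354.3]
exp eye [159.2 222.6] [(array([158.7, 222.4]), 0.66)] pegs [(array([139.8, 300.9]), 0.88), (array([137.6, 223. ]), 0.7), (array([134.7, 338.1]), 0.69), (array([138.8, 262.6]), 0.63)] [139.3 223.1]
to eye [0.6252 0.1424 0.2404] tool shift mm [ 1.5  4.2 11.1]
to eye [0.6538 0.1424 0.2204] tool shift mm [-0.2  6.3 46. ]
to eye [0.6702 0.1424 0.2089] tool shift mm [-1.2  7.5 65.9]
turn [-0.055 -0.046  0.021] rows 0.3913849542838218  shift after turn mm [-25.7   4.1 -21.2] rows 0.7466943393717819
```

Call:
send_rows(targets=[[0, 0, 0, -0.055, -0.046, 0.02, 0.4], [1, 2, 6, 0, 0, 0, 0.4], [1, 2, 8, 0, 0, 0, 0.4], [0, 1, 8, 0, 0, 0, 0.4], [0, 0, 8, 0, 0, 0, 0.4], [0, 0, 8, 0, 0, 0, 0.4], [0, 0, 0, 0, 0, 0, 0.4]])

```text
time: 23.4
ee_pos: [0.6133, 0.1431, 0.1711]
tool_rot: [-3.117, 0.949, -3.13]
ft_force: [-0.3, -0.2, -0.5]
grip_width: 0.0538
gripper_force: 63.6
```

Call:
send_rows(targets=[[0, 0, 8, 0, 0, 0, 0.4], [0, 0, 8, 0, 0, 0, 0.4], [0, 0, 8, 0, 0, 0, 0.4], [0, 0, 7, 0, 0, 0, 0.4], [0, 0, 0, 0, 0, 0, 0.4], [0, 0, 0, 0, 0, 0, 0.4]])

```text
time: 24.0
ee_pos: [0.6378, 0.1424, 0.1536]
tool_rot: [-3.118, 0.949, -3.13]
ft_force: [0.1, 0.4, -0.3]
grip_width: 0.0536
gripper_force: 63.6
```

Run:
```python
from h import *
e,Rt=tagstate(0,5)
w=snap('wrist','w7')
go([.58,.144,.23],np.pi,-.96)
```

```text
t 24.0 tcp [0.6378 0.1424 0.1536] rot [-3.118  0.949 -3.13 ] q [-0.49  0.61 -0.04  2.31  2.47  0.78 -1.36] w 0.053630796013633
eye [0.6698 0.1429 0.2069] normal [ 0.813 -0.015 -0.583] axis [0.583 0.007 0.813]
turn [-0.014 -0.011  0.007] rows 0.10250595144775242  shift after turn mm [-29.4   1.5 -91. ] rows 2.12510394525725
```

View pics/w7.png

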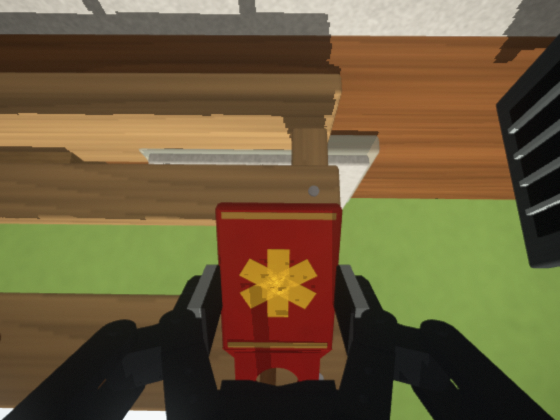

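The wrist view shows the tag at the rack with wood visible through the eye at (278,378) and no contact force, so I'll release.

Call:
send_rows(targets=[[0, 0, 0, 0, 0, 0, 0.3], [0, 0, 0, 0, 0, 0, 0.2], [0, 0, 0, 0, 0, 0, 0.2], [0, 0, -10, 0, 0, 0, 0.2], [0, 0, -20, 0, 0, 0, 0.2], [0, 0, -30, 0, 0, 0, 0.2], [0, 0, -30, 0, 0, 0, 0.2], [0, 0, -30, 0, 0, 0, 0.2], [0, 0, 0, 0, 0, 0, 0.2]])

```text
time: 24.95
ee_pos: [0.573, 0.1464, 0.1907]
tool_rot: [-3.126, 0.94, -3.133]
ft_force: [0.8, -0.1, 0.1]
grip_width: 0.0681
gripper_force: 0.0
```

Run:
```python
from h import *
a=snap('scene','s8');b=snap('top')
for n,s in(('a',a),('b',b)):
  print(n,'eye red',[(np.round(r['location'],1),round(r['p'],2)) for r in imaging.pinpoint(s,'tag1_eye')[:2]],'peg1 mid/root',proj(s,(.6735,.1424,.2066)).round(1),proj(s,(.693,.1424,.193)).round(1))
  for r in tagfit(s,None): print(n,r)
  print([(onz(s,r['location'],0).round(4),round(r['p'],2),np.round(r['location'])) for r in imaging.pinpoint(s,'tag1')[:4]])
st=readout.observe();print(st['ee_pos'],st['tool_rot'],np.round(st['q'],2))
go([.48,.058,.2],np.pi)
```

```text
a eye red [] peg1 mid/root [203.6 354.3] [210.9 359.4]
a (0.69, array([215., 199., 187.]), array([517.4,  63.8]), (121.3, 56.3), 22.0, array([0.5091, 0.0615]))
a (0.56, array([ 92., 124.,  98.]), array([491.9, -88.8]), (53.1, 124.4), 85.6, array([ 0.4884, -0.087 ]))
[(array([0.501 , 0.0576, 0.    ]), 0.72, array([229., 283.])), (array([ 0.4745, -0.0939,  0.    ]), 0.6, array([254., 241.]))]
b eye red [(array([132.1, 226. ]), 0.84)] peg1 mid/root [139.3 223.1] [132.8 223.7]
b (0.9, array([ 61., 103.,  75.]), array([490.7, -85.1]), (57.9, 121.5), 88.7, array([ 0.4863, -0.0847]))
b (0.72, array([174., 166., 161.]), array([515.8,  64.8]), (122.4, 55.1), 20.9, array([0.5054, 0.0603]))
b (0.52, array([73., 20., 12.]), array([731.6, 150.2]), (64.8, 42.9), 89.1, array([0.7312, 0.1508]))
b (0.45, array([36., 86., 54.]), array([ 475.7, -412.4]), (28.8, 54.4), 8.5, array([ 0.4757, -0.4117]))
[(array([0.7279, 0.1519, 0.    ]), 0.66, array([138., 228.])), (array([0.4915, 0.0513, 0.    ]), 0.63, array([222., 265.])), (array([ 0.4622, -0.087 ,  0.    ]), 0.57, array([231., 315.]))]
[0.57395117 0.1465093  0.19012811] [-3.12157257  0.94067796 -3.12942999] [-0.32  0.48 -0.38  2.42  2.25  0.87 -1.16]
turn [-0.013  0.941  0.002] rows 6.719551151250021  shift after turn mm [ 94.  -88.5  -9.9] rows 2.876741341662528
```

View pics/s8.png

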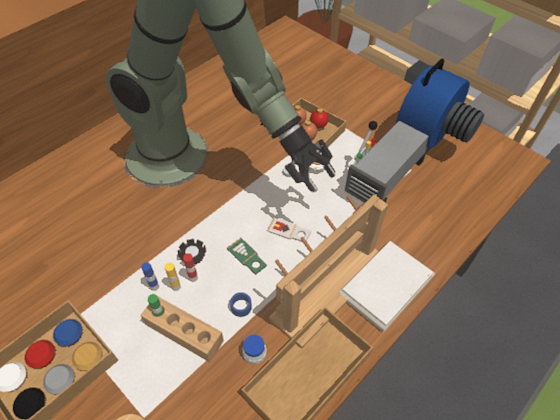

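The scene view shows the white tag at (290,229) and green at (245,255) untouched. The top camera sees the red tag hanging at peg 1's root, at (226,132).

Call:
send_rows(targets=[[0, 0, 0, 0, 0.134, 0, 0.2], [0, 0, 0, 0, 0.134, 0, 0.2], [0, 0, 0, 0, 0.134, 0, 0.2], [0, 0, 0, 0, 0.134, 0, 0.2], [0, 0, 0, 0, 0.134, 0, 0.2], [0, 0, 0, 0, 0.134, 0, 0.2], [0, 0, 0, 0, 0.137, 0, 0.2], [0, 0, 0, 0, 0, 0, 0.2]])

```text
time: 26.15
ee_pos: [0.576, 0.1168, 0.1825]
tool_rot: [-3.034, 0.44, 3.13]
ft_force: [0.2, 0.3, -0.1]
grip_width: 0.0687
gripper_force: 0.0
```

Call:
send_rows(targets=[[30, -29, 0, 0, 0, 0, 0.2], [30, -29, 0, 0, 0, 0, 0.2], [30, -29, 0, 0, 0, 0, 0.2], [0, 0, 0, 0, 0, 0, 0.2], [0, 0, 0, 0, 0, 0, 0.2]])

```text
time: 26.65
ee_pos: [0.488, 0.0311, 0.152]
tool_rot: [-3.034, 0.441, 3.132]
ft_force: [0.9, 0.5, 0.5]
grip_width: 0.0682
gripper_force: 0.0
```

```bash
cat > tagw.py <<'E'
from h import *
import sys
w=snap('wrist');st=readout.observe();print(st['time'],st['ee_pos'],st['tool_rot'],np.round(st['q'],2))
for r in tagfit(w,None): print(r)
for i in '23': print(i,[(onz(w,r['location'],.008).round(4),round(r['p'],2),np.round(r['location'])) for r in imaging.pinpoint(w,f'tag{i}_eye')[:2]])
cx,cy,ang=map(float,sys.argv[1:4])
ax=np.array([np.cos(ang),np.sin(ang)])
E
python3 - <<'E'
from h import *
w=snap('wrist');st=readout.observe();print(st['time'],st['ee_pos'],st['tool_rot'],np.round(st['q'],2))
for r in tagfit(w,None): print(r)
for i in '23': print(i,[(onz(w,r['location'],.008).round(4),round(r['p'],2)) for r in imaging.pinpoint(w,f'tag{i}_eye')[:2]])
go([.4962,.0575,-.002],np.pi+.377)
E
```

```text
26.7 [0.48872815 0.03178613 0.15220646] [-3.03416998  0.44181507  3.1319149 ] [-0.3   0.32 -0.07  2.36  1.29  0.29 -0.05]
(0.91, array([158., 149., 138.]), array([515.6,  64.8]), (127.4, 56.2), 21.4, array([0.5032, 0.0607]))
(0.82, array([51.,  8.,  6.]), array([1134. ,  283.1]), (201.9, 68.6), 15.2, array([1.1414, 0.2882]))
(0.65, array([41., 70., 48.]), array([490.7, -84.6]), (57.5, 125.1), 86.7, array([ 0.4769, -0.0837]))
(0.41, array([69., 53., 33.]), array([1052.5, -231.8]), (690.1, 1040.4), 19.3, array([ 0.8107, -0.0225]))
2 [(array([ 0.5288, -0.0845,  0.008 ]), 0.93)]
3 [(array([0.5552, 0.0788, 0.008 ]), 0.75)]
turn [-0.19   0.416 -0.404] rows 2.9689357776393357  shift after turn mm [-15.9  21.2 154.3] rows 3.478152956300083
```

Call:
send_rows(targets=[[-20, 0, -30, 0, 0, 0, 0.2], [-20, 0, -30, 0, 0, 0, 0.2], [0, 0, 0, -0.038, 0.083, -0.081, 0.2], [0, 0, 0, -0.038, 0.083, -0.081, 0.2], [0, 0, 0, -0.038, 0.083, -0.081, 0.2], [0, 0, 0, -0.038, 0.083, -0.081, 0.2], [0, 0, 0, -0.038, 0.083, -0.081, 0.2], [0, 0, 0, 0, 0, 0, 0.2]])

```text
time: 27.65
ee_pos: [0.5012, 0.0299, 0.2045]
tool_rot: [-3.085, 0.089, -2.859]
ft_force: [0.3, -0.5, -1.0]
grip_width: 0.0686
gripper_force: 0.0
```

Run:
```python
from h import *
st=readout.observe();print(st['time'],st['ee_pos'],st['tool_rot'],np.round(st['q'],2))
go([.4955,.057,-.002],np.pi+.375)
```

```text
27.65 [0.50122945 0.02986053 0.20453584] [-3.08481135  0.0886439  -2.85866504] [ 0.13  0.34 -0.42  2.01  0.28  0.75  1.39]
turn [-0.061  0.086 -0.095] rows 0.6750288363136936  shift after turn mm [ -4.6  27.4 206.5] rows 4.630890991360763
```

Call:
send_rows(targets=[[0, 0, 0, -0.061, 0.086, -0.095, 0.2], [-1.5, 9, 25, 0, 0, 0, 0.2], [-1.5, 9, 35, 0, 0, 0, 0.2], [-1.5, 9, 40, 0, 0, 0, 0.2], [0, 0, 40, 0, 0, 0, 0.2], [0, 0, 30, 0, 0, 0, 0.2], [0, 0, 0, 0, 0, 0, 0.2], [0, 0, 0, 0, 0, 0, 0.2]])

```text
time: 28.45
ee_pos: [0.4939, 0.0573, 0.035]
tool_rot: [-3.14, 0.001, -2.767]
ft_force: [-0.9, 0.4, 0.8]
grip_width: 0.0684
gripper_force: 0.0
```

Run:
```python
from h import *
st=readout.observe();print(st['time'],st['ee_pos'],st['tool_rot'],np.round(st['q'],2))
go([.4955,.057,-.002],np.pi+.375)
```

```text
28.45 [0.49386138 0.05729638 0.03503788] [-3.13955618e+00  9.35477567e-04 -2.76666810e+00] [ 0.01  0.66 -0.33  2.06  0.43  0.49  1.31]
turn [-0.002  0.001 -0.   ] rows 0.014546474566383118  shift after turn mm [-1.4 -0.9 37. ] rows 0.8238953434012556
```

Call:
send_rows(targets=[[-1.4, -0.9, 15, 0, 0, 0, 0.2], [0, 0, 15, 0, 0, 0, 0.2], [0, 0, 6, 0, 0, 0, 0.2], [0, 0, 0, 0, 0, 0, 0.2], [0, 0, 0, 0, 0, 0, 0.4], [0, 0, 0, 0, 0, 0, 0.4], [0, 0, 0, 0, 0, 0, 0.4], [0, 0, 0, 0, 0, 0, 0.4], [0, 0, 0, 0, 0, 0, 0.4]])

```text
time: 29.35
ee_pos: [0.4961, 0.0565, -0.0003]
tool_rot: [-3.139, 0.002, -2.767]
ft_force: [-3.2, -0.8, 11.7]
grip_width: 0.0538
gripper_force: 60.5
```

Call:
send_rows(targets=[[0, 0, -10, 0, 0, 0, 0.4], [0, 0, -30, 0, 0, 0, 0.4], [0, 0, -40, 0, 0, 0, 0.4], [0, 0, -40, 0, 0, 0, 0.4], [0, 0, -40, 0, 0, 0, 0.4], [0, 0, -40, 0, 0, -0.125, 0.4], [0, 0, -40, 0, 0, -0.125, 0.4], [0, 0, -30, 0, 0, -0.125, 0.4], [0, 0, 0, 0, 0, 0, 0.4], [0, 0, 0, 0, 0, 0, 0.4]])

```text
time: 30.35
ee_pos: [0.4952, 0.0565, 0.2694]
tool_rot: [-3.138, 0.001, -2.393]
ft_force: [-0.7, -0.0, -1.5]
grip_width: 0.0531
gripper_force: 63.3
```

Run:
```python
from h import *
tagstate()
go([.57,.05,.27],np.pi)
```

```text
t 30.35 tcp [0.4952 0.0565 0.2694] rot [-3.138e+00  1.000e-03 -2.393e+00] q [ 0.24  0.32 -0.6   1.86  0.21  1.02  1.88] w 0.053122114809840776
eye [0.5407 0.0987 0.2735] normal [ 0.003 -0.002 -1.   ] axis [0.733 0.681 0.001]
turn [-0.003  0.002  0.748] rows 5.346150718062464  shift after turn mm [-74.8  -6.5  -0.6] rows 1.6676032789178294
```

Call:
send_rows(targets=[[0, 0, 0, 0, 0, 0.125, 0.4], [0, 0, 0, 0, 0, 0.125, 0.4], [0, 0, 0, 0, 0, 0.125, 0.4], [0, 0, 0, 0, 0, 0.125, 0.4], [0, 0, 0, 0, 0, 0.125, 0.4], [0, 0, 0, 0, 0, 0.123, 0.4], [-25, -2, 0, 0, 0, 0, 0.4], [-25, -2, 0, 0, 0, 0, 0.4], [-25, -2, 0, 0, 0, 0, 0.4]])

```text
time: 31.25
ee_pos: [0.5706, 0.0508, 0.2677]
tool_rot: [-3.14, -0.0, -3.141]
ft_force: [-0.1, 1.0, 0.3]
grip_width: 0.0534
gripper_force: 63.3
```

Call:
send_rows(targets=[[0, 0, 0, 0, -0.12, 0, 0.4], [0, 0, 0, 0, -0.12, 0, 0.4], [0, 0, 0, 0, -0.12, 0, 0.4], [0, 0, 0, 0, -0.12, 0, 0.4], [0, 0, 0, 0, -0.12, 0, 0.4], [0, 0, 0, 0, -0.12, 0, 0.4], [0, 0, 0, 0, -0.12, 0, 0.4], [0, 0, 0, 0, -0.12, 0, 0.4], [0, 0, 0, 0, 0, 0, 0.4], [0, 0, 0, 0, 0, 0, 0.4]])

```text
time: 32.25
ee_pos: [0.5783, 0.0316, 0.2693]
tool_rot: [-3.076, 0.679, -3.14]
ft_force: [1.1, 0.8, -0.6]
grip_width: 0.0536
gripper_force: 63.3
```

```bash
cat > ins.py <<'E'
from h import *
import sys
PEG={1:(.6735,.1428,.2066),2:(.6735,.0526,.2066),3:(.6737,-.0376,.2066)}
i=int(sys.argv[1]);e,_=tagstate(0,5)
st=readout.observe();Rt=R.from_euler('xyz',[np.pi,0,np.pi])*R.from_rotvec([0,-.96,0]);R0=R.from_euler('xyz',st['tool_rot'])
print('turn',(R0.inv()*Rt).as_rotvec().round(3))
u=np.array([-np.cos(.611),0,np.sin(.611)]);tip=np.array(PEG[i])+u*.029
for d in(.03,-.005,-.025):
    t=tip+u*d;print('eye to',t.round(4),'shift mm now',(R0.inv().apply(t-e)*1000).round(1),'after turn',(Rt.inv().apply(t-(np.array(st['ee_pos'])+Rt.apply([-.062,0,-.005])))*1000).round(1))
E
python3 ins.py 2
```

```text
t 32.25 tcp [0.5783 0.0316 0.2693] rot [-3.076  0.679 -3.14 ] q [-0.24  0.18 -0.07  2.24  1.3   0.27  0.05] w 0.05361342103384969
eye [0.6234 0.032  0.3121] normal [ 0.627 -0.064 -0.777] axis [0.778 0.001 0.628]
turn [-0.064 -0.281  0.01 ]
eye to [0.6252 0.0526 0.2404] shift mm now [43.6 24.2 55.5] after turn [58.7 21.  60. ]
eye to [0.6538 0.0526 0.2204] shift mm now [33.9 26.4 89. ] after turn [58.7 21.  95. ]
eye to [0.6702 0.0526 0.2089] shift mm now [ 28.3  27.6 108.2] after turn [ 58.7  21.  115. ]
```

Call:
send_rows(targets=[[0, 0, 0, -0.021, -0.09, 0, 0.4], [0, 0, 0, -0.021, -0.09, 0, 0.4], [0, 0, 0, -0.021, -0.09, 0, 0.4], [0, 0, 0, 0, 0, 0, 0.4], [18, 7, 0, 0, -0.02, 0, 0.4], [18, 7, 8, 0, -0.02, 0, 0.4], [18, 7, 10, 0, 0, 0, 0.4], [0, 0, 0, 0, 0, 0, 0.4]])

```text
time: 33.05
ee_pos: [0.5566, 0.036, 0.2197]
tool_rot: [-3.046, 0.817, -3.119]
ft_force: [-0.0, -0.8, 1.1]
grip_width: 0.0538
gripper_force: 63.3
```

```bash
python3 ins.py 2
```

```text
t 33.05 tcp [0.5566 0.036  0.2197] rot [-3.046  0.817 -3.119] q [-0.02  0.3  -0.41  2.43  2.17  0.57 -0.88] w 0.053774383813905806
eye [0.5954 0.0374 0.2683] normal [ 0.728 -0.079 -0.681] axis [0.684 0.016 0.729]
turn [-0.078 -0.142  0.021]
eye to [0.6252 0.0526 0.2404] shift mm now [-0.3 18.4 39.5] after turn [ 5.7 16.6 49.3]
eye to [0.6538 0.0526 0.2204] shift mm now [-5.2 21.  74. ] after turn [ 5.7 16.6 84.3]
eye to [0.6702 0.0526 0.2089] shift mm now [-8.1 22.6 93.8] after turn [  5.7  16.6 104.3]
```

Call:
send_rows(targets=[[0, 6, 12, 0, 0, 0, 0.4], [0, 6, 12, -0.03, -0.03, 0, 0.4], [0, 5, 12, -0.03, -0.04, 0.01, 0.4], [0, 0, 0, -0.02, -0.07, 0.01, 0.4], [0, 0, 0, 0, 0, 0, 0.4], [0, 0, 0, 0, 0, 0, 0.4]])

```text
time: 33.65
ee_pos: [0.5847, 0.056, 0.1794]
tool_rot: [-3.086, 0.888, -3.083]
ft_force: [-0.3, 0.0, -0.7]
grip_width: 0.0536
gripper_force: 63.3
```

```bash
python3 ins.py 2
```

```text
t 33.65 tcp [0.5847 0.056  0.1794] rot [-3.086  0.888 -3.083] q [ 0.18  0.52 -0.66  2.43  2.39  0.81 -0.97] w 0.05357276461774842
eye [0.6199 0.0583 0.2306] normal [ 0.776 -0.01  -0.63 ] axis [0.63  0.037 0.776]
turn [-0.009 -0.071  0.037]
eye to [0.6252 0.0526 0.2404] shift mm now [-10.7  -6.1  -2. ] after turn [-11.2  -3.4   3.2]
eye to [0.6538 0.0526 0.2204] shift mm now [-13.2  -5.8  32.9] after turn [-11.2  -3.4  38.2]
eye to [0.6702 0.0526 0.2089] shift mm now [-14.7  -5.7  52.9] after turn [-11.2  -3.4  58.2]
```

Call:
send_rows(targets=[[-6, -2, 0, 0, -0.035, 0.02, 0.4], [-5, -1.5, 3, 0, -0.035, 0.017, 0.4], [0, 0, 0, 0, 0, 0, 0.4], [0, 0, 0, 0, 0, 0, 0.4]])

```text
time: 34.05
ee_pos: [0.5913, 0.0561, 0.182]
tool_rot: [-3.118, 0.941, -3.118]
ft_force: [0.3, -0.9, -1.2]
grip_width: 0.0537
gripper_force: 63.3
```

```bash
python3 ins.py 2
```

```text
t 34.05 tcp [0.5913 0.0561 0.182 ] rot [-3.118  0.941 -3.118] q [ 0.43  0.66 -0.99  2.43  2.35  1.02 -0.81] w 0.053671825291816216
eye [0.6237 0.057  0.235 ] normal [ 0.808 -0.004 -0.589] axis [0.589 0.014 0.808]
turn [-0.004 -0.019  0.014]
eye to [0.6252 0.0526 0.2404] shift mm now [-5.2 -4.5 -2. ] after turn [-5.4 -3.5 -0.8]
eye to [0.6538 0.0526 0.2204] shift mm now [-5.8 -4.3 33. ] after turn [-5.3 -3.5 34.2]
eye to [0.6702 0.0526 0.2089] shift mm now [-6.2 -4.3 53. ] after turn [-5.3 -3.5 54.2]
```

Call:
send_rows(targets=[[-3, -2, 0, 0, 0, 0, 0.4], [-3, -2, 4, 0, -0.01, 0.01, 0.4], [0, 0, 8, 0, 0, 0, 0.4], [0, 0, 8, 0, 0, 0, 0.4], [0, 0, 8, 0, 0, 0, 0.4], [0, 0, 8, 0, 0, 0, 0.4], [0, 0, 0, 0, 0, 0, 0.4]])

```text
time: 34.75
ee_pos: [0.6248, 0.0534, 0.1658]
tool_rot: [-3.137, 0.953, -3.138]
ft_force: [-0.4, 1.1, 0.1]
grip_width: 0.0533
gripper_force: 63.3
```

Call:
send_rows(targets=[[0, 0, 8, 0, 0, 0, 0.4], [0, 0, 9, 0, 0, 0, 0.4], [0, 0, 0, 0, 0, 0, 0.4], [0, 0, 0, 0, 0, 0, 0.4]])

```text
time: 35.15
ee_pos: [0.6381, 0.0535, 0.1567]
tool_rot: [-3.136, 0.954, -3.137]
ft_force: [-0.4, -1.0, -1.0]
grip_width: 0.0535
gripper_force: 63.3
```

```bash
python3 ins.py 2
```

```text
t 35.15 tcp [0.6381 0.0535 0.1567] rot [-3.136  0.954 -3.137] q [ 0.43  0.77 -0.95  2.34  2.42  1.02 -0.77] w 0.05345552458518717
eye [0.6699 0.0536 0.2102] normal [ 0.816 -0.001 -0.579] axis [0.579 0.003 0.816]
turn [-0.001 -0.006  0.003]
eye to [0.6252 0.0526 0.2404] shift mm now [  1.2  -1.1 -54. ] after turn [  0.8  -0.9 -53.6]
eye to [0.6538 0.0526 0.2204] shift mm now [  1.   -1.1 -19. ] after turn [  0.8  -0.9 -18.6]
eye to [0.6702 0.0526 0.2089] shift mm now [ 0.8 -1.   1. ] after turn [ 0.8 -0.9  1.4]
```

Call:
send_rows(targets=[[0, 0, 0, 0, 0, 0, 0.3], [0, 0, 0, 0, 0, 0, 0.2], [0, 0, 0, 0, 0, 0, 0.2], [0, 0, -10, 0, 0, 0, 0.2], [0, 0, -20, 0, 0, 0, 0.2], [0, 0, -30, 0, 0, 0, 0.2], [0, 0, -30, 0, 0, 0, 0.2], [-25, 0, -17, 0, 0, 0, 0.2], [-25, 0, -17, 0, 0, 0, 0.2], [0, 0, 0, 0, 0, 0, 0.2]])

```text
time: 36.15
ee_pos: [0.591, 0.0598, 0.2575]
tool_rot: [-3.134, 0.952, -3.132]
ft_force: [0.0, 0.1, -0.3]
grip_width: 0.0684
gripper_force: 0.0
```

Call:
send_rows(targets=[[0, 0, 0, 0, 0.12, 0, 0.2], [0, 0, 0, 0, 0.12, 0, 0.2], [0, 0, 0, 0, 0.12, 0, 0.2], [0, 0, 0, 0, 0.12, 0, 0.2], [0, 0, 0, 0, 0.12, 0, 0.2], [0, 0, 0, 0, 0.12, 0, 0.2], [0, 0, 0, 0, 0.12, 0, 0.2], [0, 0, 0, 0, 0.11, 0, 0.2], [0, 0, 0, 0, 0, 0, 0.2], [0, 0, 0, 0, 0, 0, 0.2]])

```text
time: 37.15
ee_pos: [0.5904, 0.057, 0.2521]
tool_rot: [-3.127, 0.053, 3.141]
ft_force: [-0.5, 0.2, -0.1]
grip_width: 0.0684
gripper_force: 0.0
```

Run:
```python
from h import *
b=snap('top');w=snap('wrist');st=readout.observe();print(st['time'],st['ee_pos'],st['tool_rot'],np.round(st['q'],2))
for s,n in((b,'top'),(w,'wrist')):
  for r in tagfit(s,None): print(n,r)
for i in '123': print(i,[(np.round(r['location']),round(r['p'],2)) for r in imaging.pinpoint(b,f'tag{i}_eye')[:2]],[(onz(w,r['location'],.008).round(4),round(r['p'],2)) for r in imaging.pinpoint(w,f'tag{i}_eye')[:2]])
print('roots',[proj(b,(.693,y,.193)).round(1) for y in(.1424,.0526,-.0376)])
go([.475,-.084,.2],np.pi-.05)
```

```text
37.25 [0.59013143 0.05648925 0.25247928] [-3.12620514  0.05369234  3.14139797] [ 0.6   0.76 -1.32  1.67  0.81  1.31  0.7 ]
top (0.48, array([ 90., 104.,  76.]), array([437.2, -67.3]), (19.2, 13.7), 89.1, array([ 0.4365, -0.0656]))
wrist (0.89, array([69., 65., 60.]), array([833.3,  34.2]), (92.4, 186.5), 88.0, array([0.8268, 0.0339]))
wrist (0.88, array([55., 15., 12.]), array([830.5, 161.8]), (179.6, 72.5), 2.1, array([0.8106, 0.1538]))
wrist (0.77, array([44., 76., 52.]), array([492.7, -85.5]), (56.7, 123.2), 86.8, array([ 0.4837, -0.0851]))
1 [] [(array([ 0.7083, -0.2669,  0.008 ]), 0.61)]
2 [(array([140., 300.]), 0.63)] [(array([ 0.5296, -0.0871,  0.008 ]), 0.91)]
3 [] [(array([0.8674, 0.0334, 0.008 ]), 0.64)]
roots [array([132.8, 223.7]), array([132.2, 261.3]), array([131.6, 299. ])]
turn [-0.013  0.053  0.048] rows 0.37934460172954343  shift after turn mm [ 108.7 -145.9   52.6] rows 4.209490211300342
```

Call:
send_rows(targets=[[0, 0, 0, -0.013, 0.053, 0.055, 0.2], [27, -36, 0, 0, 0, 0, 0.2], [27, -36, 0, 0, 0, 0, 0.2], [27, -36, 26, 0, 0, 0, 0.2], [27, -36, 26, 0, 0, 0, 0.2], [0, 0, 40, 0, 0, 0, 0.2], [0, 0, 40, 0, 0, 0, 0.2], [0, 0, 40, 0, 0, 0, 0.2], [0, 0, 40, 0, 0, 0, 0.2], [0, 0, 0, 0, 0, 0, 0.2]])

```text
time: 38.65
ee_pos: [0.475, -0.0782, 0.0393]
tool_rot: [3.14, -0.005, 3.086]
ft_force: [0.6, 1.0, 1.0]
grip_width: 0.0682
gripper_force: 0.0
```

Run:
```python
from h import *
st=readout.observe();print(st['time'],st['ee_pos'],st['tool_rot'],np.round(st['q'],2))
w=snap('wrist')
for r in tagfit(w,None): print(r)
go([.4702,-.084,-.002],np.pi-.055)
```

```text
38.65 [ 0.47502955 -0.078229    0.03926694] [ 3.14032125 -0.00548535  3.08559321] [ 0.83  0.92 -1.13  2.06  1.09  0.95  0.59]
(0.57, array([38., 68., 47.]), array([490.9, -86.9]), (55.5, 124.5), 86.9, array([ 0.48  , -0.0863]))
turn [ 0.001 -0.    -0.001] rows 0.00903213443816353  shift after turn mm [ 6.8 -6.5 45.3] rows 1.0290456096028613
```

Call:
send_rows(targets=[[3, -3, 0, 0, 0, 0, 0.2], [2, -3, 15, 0, 0, 0, 0.2], [0, 0, 15, 0, 0, 0, 0.2], [0, 0, 0, 0, 0, 0, 0.2]])

```text
time: 39.15
ee_pos: [0.4717, -0.0848, 0.0129]
tool_rot: [-3.142, 0.0, 3.084]
ft_force: [0.7, -0.5, 0.7]
grip_width: 0.0682
gripper_force: 0.0
```

Run:
```python
from h import *
go([.4702,-.0845,-.002],np.pi-.055)
```

```text
turn [-0.     0.    -0.002] rows 0.017581370266463833  shift after turn mm [ 1.6  0.2 14.9] rows 0.333679536385236
```

Call:
send_rows(targets=[[1.6, 0, 8, 0, 0, 0, 0.2], [0, 0, 6.5, 0, 0, 0, 0.2], [0, 0, 0, 0, 0, 0, 0.2], [0, 0, 0, 0, 0, 0, 0.4], [0, 0, 0, 0, 0, 0, 0.4], [0, 0, 0, 0, 0, 0, 0.4], [0, 0, 0, 0, 0, 0, 0.4], [0, 0, 0, 0, 0, 0, 0.4]])

```text
time: 39.95
ee_pos: [0.4703, -0.084, -0.0013]
tool_rot: [3.141, 0.0, 3.085]
ft_force: [-3.9, -1.1, 12.0]
grip_width: 0.0537
gripper_force: 61.0
```

Call:
send_rows(targets=[[0, 0, -10, 0, 0, 0, 0.4], [0, 0, -30, 0, 0, 0, 0.4], [0, 0, -40, 0, 0, 0, 0.4], [0, 0, -40, 0, 0, 0, 0.4], [0, 0, -40, 0, 0, 0, 0.4], [0, 0, -40, 0, 0, -0.055, 0.4], [-30, 15, -35, 0, 0, 0, 0.4], [-30, 15, -35, 0, 0, 0, 0.4], [-30, 15, 0, 0, 0, 0, 0.4], [0, 0, 0, 0, 0, 0, 0.4]])

```text
time: 40.95
ee_pos: [0.5625, -0.0366, 0.2696]
tool_rot: [3.139, 0.002, -3.141]
ft_force: [-0.9, -0.8, -1.5]
grip_width: 0.0536
gripper_force: 63.8
```

```bash
python3 ins.py 3
```

```text
t 40.95 tcp [ 0.5625 -0.0366  0.2696] rot [ 3.139e+00  2.000e-03 -3.141e+00] q [ 0.8   0.73 -1.35  1.68  0.73  1.34  0.9 ] w 0.053632008753079184
eye [ 0.6245 -0.0365  0.2747] normal [ 0.002  0.002 -1.   ] axis [1.    0.001 0.002]
turn [ 0.003 -0.958 -0.   ]
eye to [ 0.6254 -0.0376  0.2404] shift mm now [-0.8 -1.2 34.3] after turn [49.8 -1.  73.2]
eye to [ 0.654  -0.0376  0.2204] shift mm now [-29.4  -1.2  54.4] after turn [ 49.8  -1.  108.2]
eye to [ 0.6704 -0.0376  0.2089] shift mm now [-45.7  -1.3  65.9] after turn [ 49.8  -1.  128.2]
```

Now tilt.

Call:
send_rows(targets=[[0, 0, 0, 0, -0.12, 0, 0.4], [0, 0, 0, 0, -0.12, 0, 0.4], [0, 0, 0, 0, -0.12, 0, 0.4], [0, 0, 0, 0, -0.12, 0, 0.4], [0, 0, 0, 0, -0.12, 0, 0.4], [0, 0, 0, 0, -0.12, 0, 0.4], [0, 0, 0, 0, -0.12, 0, 0.4], [0, 0, 0, 0, -0.12, 0, 0.4], [0, 0, 0, 0, 0, 0, 0.4], [0, 0, 0, 0, 0, 0, 0.4]])

```text
time: 41.95
ee_pos: [0.5634, -0.0511, 0.2661]
tool_rot: [-3.102, 0.774, 3.142]
ft_force: [0.9, 0.0, -1.1]
grip_width: 0.0535
gripper_force: 63.8
```

```bash
python3 ins.py 3
```

```text
t 41.95 tcp [ 0.5634 -0.0511  0.2661] rot [-3.102  0.774  3.142] q [ 1.03  0.39 -1.29  2.31  1.83  0.49 -0.18] w 0.05354140620685278
eye [ 0.6043 -0.0509  0.313 ] normal [ 0.698 -0.039 -0.715] axis [ 0.715 -0.     0.699]
turn [-0.039 -0.186  0.004]
eye to [ 0.6254 -0.0376  0.2404] shift mm now [35.6 15.9 66. ] after turn [47.5 13.5 70.4]
eye to [ 0.654  -0.0376  0.2204] shift mm now [ 29.2  17.2 100.4] after turn [ 47.5  13.5 105.4]
eye to [ 0.6704 -0.0376  0.2089] shift mm now [ 25.5  18.  120. ] after turn [ 47.5  13.5 125.4]
```

Call:
send_rows(targets=[[9, 3.5, 14, -0.01, -0.046, 0, 0.4], [9, 3.5, 14, -0.01, -0.046, 0, 0.4], [9, 3.5, 14, -0.01, -0.046, 0, 0.4], [9, 3.5, 14, -0.01, -0.046, 0, 0.4], [0, 0, 0, 0, 0, 0, 0.4], [0, 0, 0, 0, 0, 0, 0.4]])

```text
time: 42.55
ee_pos: [0.5827, -0.0401, 0.2075]
tool_rot: [-3.13, 0.928, -3.129]
ft_force: [-0.1, 0.1, -0.5]
grip_width: 0.0538
gripper_force: 63.8
```

```bash
python3 ins.py 3
```

```text
t 42.55 tcp [ 0.5827 -0.0401  0.2075] rot [-3.13   0.928 -3.129] q [ 0.98  0.82 -1.4   2.43  2.28  0.96 -0.39] w 0.05380701697812843
eye [ 0.6159 -0.0396  0.2601] normal [ 0.8   -0.001 -0.6  ] axis [0.6   0.008 0.8  ]
turn [-0.001 -0.032  0.008]
eye to [ 0.6254 -0.0376  0.2404] shift mm now [10.   2.1 19.4] after turn [10.5  2.5 21.1]
eye to [ 0.654  -0.0376  0.2204] shift mm now [ 8.9  2.1 54.4] after turn [10.5  2.5 56.1]
eye to [ 0.6704 -0.0376  0.2089] shift mm now [ 8.2  2.2 74.4] after turn [10.5  2.5 76.1]
```

Call:
send_rows(targets=[[5, 1, 7, 0, -0.03, 0.008, 0.4], [5, 1, 7, 0, 0, 0, 0.4], [0, 0, 6, 0, 0, 0, 0.4], [0, 0, 0, 0, 0, 0, 0.4], [0, 0, 0, 0, 0, 0, 0.4]])

```text
time: 43.05
ee_pos: [0.5961, -0.0412, 0.1888]
tool_rot: [-3.126, 0.949, -3.129]
ft_force: [-0.3, -0.3, -0.3]
grip_width: 0.0537
gripper_force: 63.8
```

```bash
python3 ins.py 3
```

```text
t 43.05 tcp [ 0.5961 -0.0412  0.1888] rot [-3.126  0.949 -3.129] q [ 0.97  0.98 -1.44  2.42  2.32  1.1  -0.3 ] w 0.05371517602016244
eye [ 0.6282 -0.0407  0.2421] normal [ 0.813 -0.006 -0.583] axis [0.583 0.007 0.813]
turn [-0.006 -0.011  0.007]
eye to [ 0.6254 -0.0376  0.2404] shift mm now [ 3.   3.1 -1.3] after turn [ 3.   3.6 -0.6]
eye to [ 0.654  -0.0376  0.2204] shift mm now [ 2.6  3.3 33.7] after turn [ 3.   3.6 34.4]
eye to [ 0.6704 -0.0376  0.2089] shift mm now [ 2.4  3.4 53.7] after turn [ 3.   3.6 54.4]
```

Call:
send_rows(targets=[[1.5, 2, 5, 0, -0.01, 0, 0.4], [1, 1.5, 8, 0, 0, 0, 0.4], [0, 0, 8, 0, 0, 0, 0.4], [0, 0, 8, 0, 0, 0, 0.4], [0, 0, 8, 0, 0, 0, 0.4], [0, 0, 0, 0, 0, 0, 0.4]])

```text
time: 43.65
ee_pos: [0.6252, -0.0377, 0.1634]
tool_rot: [-3.132, 0.957, -3.135]
ft_force: [-0.4, 0.6, 0.1]
grip_width: 0.0535
gripper_force: 63.8
```

Call:
send_rows(targets=[[0, 0, 8, 0, 0, 0, 0.4], [0, 0, 8, 0, 0, 0, 0.4], [0, 0, 0, 0, 0, 0, 0.4], [0, 0, 0, 0, 0, 0, 0.4]])

```text
time: 44.05
ee_pos: [0.6377, -0.0377, 0.1548]
tool_rot: [-3.131, 0.957, -3.134]
ft_force: [-0.2, 0.1, -1.0]
grip_width: 0.0535
gripper_force: 63.8
```

```bash
python3 ins.py 3
```

```text
t 44.05 tcp [ 0.6377 -0.0377  0.1548] rot [-3.131  0.957 -3.134] q [ 0.9   1.08 -1.36  2.34  2.42  1.12 -0.28] w 0.05346270008551416
eye [ 0.6693 -0.0374  0.2084] normal [ 0.818 -0.005 -0.576] axis [0.576 0.004 0.818]
turn [-0.005 -0.003  0.005]
eye to [ 0.6254 -0.0376  0.2404] shift mm now [ -1.   -0.4 -54.3] after turn [ -1.1   0.1 -54.2]
eye to [ 0.654  -0.0376  0.2204] shift mm now [ -1.   -0.3 -19.3] after turn [ -1.1   0.1 -19.2]
eye to [ 0.6704 -0.0376  0.2089] shift mm now [-1.1 -0.2  0.7] after turn [-1.1  0.1  0.8]
```

Call:
send_rows(targets=[[0, 0, 0, 0, 0, 0, 0.3], [0, 0, 0, 0, 0, 0, 0.2], [0, 0, 0, 0, 0, 0, 0.2], [0, 0, -10, 0, 0, 0, 0.2], [0, 0, -20, 0, 0, 0, 0.2], [0, 0, -30, 0, 0, 0, 0.2], [0, 0, -30, 0, 0, 0, 0.2], [-25, 0, -17, 0, 0, 0, 0.2], [-25, 0, -17, 0, 0, 0, 0.2], [0, 0, 0, 0, 0, 0, 0.2]])

```text
time: 45.05
ee_pos: [0.5865, -0.0395, 0.2765]
tool_rot: [-3.121, 0.95, -3.124]
ft_force: [0.5, -0.9, -0.6]
grip_width: 0.0683
gripper_force: 0.0
```

Call:
send_rows(targets=[[0, 0, 0, 0, 0.12, 0, 0.2], [0, 0, 0, 0, 0.12, 0, 0.2], [0, 0, 0, 0, 0.12, 0, 0.2], [0, 0, 0, 0, 0.12, 0, 0.2], [0, 0, 0, 0, 0.12, 0, 0.2], [0, 0, 0, 0, 0.12, 0, 0.2], [0, 0, 0, 0, 0.12, 0, 0.2], [0, 0, 0, 0, 0.11, 0, 0.2], [0, 0, 0, 0, 0, 0, 0.2], [0, 0, 0, 0, 0, 0, 0.2]])

```text
time: 46.05
ee_pos: [0.5839, -0.0486, 0.2626]
tool_rot: [-3.107, 0.155, 3.134]
ft_force: [-0.1, 1.6, -0.9]
grip_width: 0.0685
gripper_force: 0.0
```

Run:
```python
from h import *
w=snap('wrist');a=snap('scene');b=snap('top');st=readout.observe();print(st['time'],st['ee_pos'],st['tool_rot'],np.round(st['q'],2))
f=np.hstack([w['frame'],cv2.resize(b['frame'][90:330,200:440],(420,420),interpolation=2)]);cv2.imwrite('pics/rack.png',cv2.resize(f[:,:,::-1],(800,343)))
for i in '123': print(i,[(np.round(r['location']),round(r['p'],2)) for r in imaging.pinpoint(b,f'tag{i}_eye')[:2]])
print('roots',[proj(b,(.693,y,.193)).round(1) for y in(.1424,.0526,-.0376)])
print(len(imaging.masks_of(b,'stick1')))
for n,s in(('a',a),('b',b)):
  for r in imaging.masks_of(s,'stick1'):
    m=r['pixels'];c=np.median(s['frame'][m],axis=0);y,x=np.nonzero(m);print(n,round(r['p'],2),c,np.round(r['box']))
  for r in imaging.pinpoint(s,'stick1'):
    if r['p']>.3: print('  base',onz(s,r['location'],0).round(4),round(r['p'],2))
  for r in imaging.pinpoint(s,'block')[:1]: print('block',onz(s,r['location'],0).round(4))
```

```text
46.2 [ 0.5836853  -0.04944348  0.26320618] [-3.10582336  0.15590804  3.13358858] [ 0.83  0.65 -1.3   1.77  0.8   1.15  0.86]
1 [(array([133., 227.]), 0.78)]
2 [(array([136., 304.]), 0.64)]
3 [(array([130., 225.]), 0.6), (array([131., 262.]), 0.56)]
roots [array([132.8, 223.7]), array([132.2, 261.3]), array([131.6, 299. ])]
3
a 0.82 [153.  68.  63.] [182. 251. 200. 281.]
a 0.68 [ 72.  98. 138.] [144. 262. 159. 292.]
a 0.66 [177. 149.  88.] [167. 262. 178. 290.]
a 0.62 [ 83.  136.5  89. ] [150. 292. 165. 316.]
  base [ 0.3796 -0.3354  0.    ] 0.71
  base [0.5939 0.3768 0.    ] 0.71
  base [ 0.4308 -0.2994  0.    ] 0.6
  base [ 0.4256 -0.2415  0.    ] 0.53
  base [ 0.4574 -0.3814  0.    ] 0.48
block [ 0.5394 -0.3594  0.    ]
b 0.71 [169. 157. 149.] [150. 242. 178. 270.]
b 0.67 [35. 87. 54.] [425. 220. 443. 231.]
b 0.47 [78. 75. 76.] [ 94. 206. 144. 218.]
  base [ 0.4703 -0.3968  0.    ] 0.46
block [ 0.5379 -0.3679  0.    ]
```

View pics/rack.png

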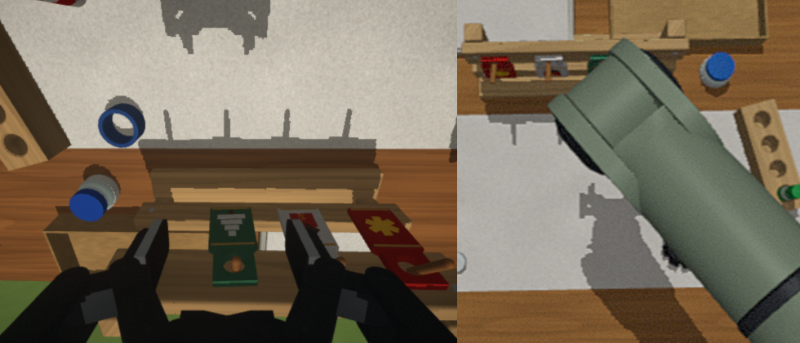

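All three tags hang: the crop shows green, white and red on pegs 3, 2 and 1, with a peg through each eye. Sticks next, so I'll turn the wrist.

Call:
send_rows(targets=[[0, 0, 0, -0.035, 0.155, 0, 0.4], [0, 0, 0, 0, 0, 0.14, 0.4], [0, 0, 0, 0, 0, 0.14, 0.4], [0, 0, 0, 0, 0, 0.14, 0.4], [0, 0, 0, 0, 0, 0.14, 0.4], [0, 0, 0, 0, 0, 0.14, 0.4], [0, 0, 0, 0, 0, 0.14, 0.4], [0, 0, 0, 0, 0, 0.14, 0.4], [0, 0, 0, 0, 0, 0.14, 0.4], [0, 0, 0, 0, 0, 0.14, 0.4]])

```text
refused, turn out of range in row 1
```

Call:
send_rows(targets=[[0, 0, 0, 0, 0, 0.14, 0.4], [0, 0, 0, 0, 0, 0.14, 0.4], [0, 0, 0, 0, 0, 0.14, 0.4], [0, 0, 0, 0, 0, 0.14, 0.4], [0, 0, 0, 0, 0, 0.14, 0.4], [0, 0, 0, 0, 0, 0.14, 0.4], [0, 0, 0, 0, 0, 0.14, 0.4], [0, 0, 0, 0, 0, 0.116, 0.4]])

```text
time: 47.5
ee_pos: [0.5845, -0.0492, 0.2635]
tool_rot: [3.018, 0.101, 2.022]
ft_force: [0.4, -0.0, 0.6]
grip_width: 0.0512
gripper_force: 0.0
```

Run:
```python
from h import *
st=readout.observe();print(st['time'],st['ee_pos'],st['tool_rot'],np.round(st['q'],2))
go([.44,-.28,.26],np.pi/4)
```

```text
47.5 [ 0.58452063 -0.04924365  0.26349996] [3.01791324 0.1007834  2.02229616] [ 0.71  0.53 -1.06  1.77  0.63  1.03 -0.11]
turn [0.17  0.011 1.24 ] rows 8.859769591036674  shift after turn mm [-265.4   61.     3.5] rows 6.05109737982534
```

Call:
send_rows(targets=[[0, 0, 0, 0.019, 0.001, 0.138, 0.4], [0, 0, 0, 0.019, 0.001, 0.138, 0.4], [0, 0, 0, 0.019, 0.001, 0.138, 0.4], [0, 0, 0, 0.019, 0.001, 0.138, 0.4], [0, 0, 0, 0.019, 0.001, 0.138, 0.4], [0, 0, 0, 0.019, 0.001, 0.138, 0.4], [0, 0, 0, 0.019, 0.001, 0.138, 0.4], [0, 0, 0, 0.019, 0.001, 0.138, 0.4], [0, 0, 0, 0.019, 0.001, 0.138, 0.4]])

```text
time: 48.4
ee_pos: [0.5845, -0.0491, 0.2634]
tool_rot: [-3.141, 0.003, 0.784]
ft_force: [-0.1, -0.5, -0.2]
grip_width: 0.051
gripper_force: 0.0
```

Call:
send_rows(targets=[[-38, 9, 0, 0, 0, 0, 0.4], [-38, 9, 0, 0, 0, 0, 0.4], [-38, 9, 0, 0, 0, 0, 0.4], [-38, 9, 0, 0, 0, 0, 0.4], [-38, 9, 0, 0, 0, 0, 0.4], [-38, 8, 0, 0, 0, 0, 0.4], [-37, 8, 0, 0, 0, 0, 0.4], [0, 0, 0, 0, 0, 0, 0.4], [0, 0, 0, 0, 0, 0, 0.4]])

```text
time: 49.3
ee_pos: [0.4408, -0.2808, 0.2643]
tool_rot: [3.141, 0.003, 0.788]
ft_force: [-0.1, 0.9, 0.4]
grip_width: 0.0511
gripper_force: 0.0
```

Run:
```python
from h import *
w=snap('wrist','w9');a=snap('scene');st=readout.observe();print(st['time'],st['ee_pos'],st['tool_rot'],np.round(st['q'],2))
for n,s in(('w',w),('a',a)):
  for r in imaging.pinpoint(s,'stick1'):
    if r['p']>.3: print(n,'base',onz(s,r['location'],0).round(4),np.round(r['location']),round(r['p'],2))
  for r in imaging.masks_of(s,'stick1'):
    m=r['pixels'];print(n,round(r['p'],2),np.median(s['frame'][m],axis=0),np.round(r['box']))
  for r in imaging.pinpoint(s,'block')[:1]: print('block',onz(s,r['location'],0).round(4),r['p'])
  for r in imaging.masks_of(s,'block')[:1]: print('block',np.round(r['box']),r['p'])
```

```text
49.4 [ 0.44167679 -0.27951534  0.26432255] [3.14107324e+00 2.52895604e-03 7.90286867e-01] [ 1.03  0.4  -0.76  1.8   0.32  1.06 -0.63]
w base [ 0.4742 -0.3857  0.    ] [209. 352.] 0.91
w base [ 0.4228 -0.2942  0.    ] [188. 275.] 0.79
w base [ 0.4406 -0.2433  0.    ] [150. 256.] 0.64
w base [ 0.3786 -0.3366  0.    ] [232. 274.] 0.64
w 0.97 [140.  36.  32.] [229. 145. 260. 187.]
w 0.59 [36. 72. 45.] [350. 210. 393. 263.]
w 0.57 [122. 103.  45.] [259. 180. 289. 229.]
w 0.56 [29. 41. 62.] [259. 229. 284. 285.]
block [ 0.5369 -0.3684  0.    ] 0.91
block [316.  70. 486. 258.] 0.62
a base [ 0.431  -0.2475  0.    ] [278. 191.] 0.79
a base [ 0.4265 -0.3006  0.    ] [289. 176.] 0.75
a base [ 0.4561 -0.3794  0.    ] [315. 160.] 0.74
a base [ 0.3777 -0.3395  0.    ] [287. 154.] 0.67
a 0.85 [ 62.  83. 105.] [142. 261. 158. 294.]
a 0.84 [145.  65.  59.] [181. 251. 201. 282.]
a 0.74 [ 76. 128.  82.] [145. 294. 164. 317.]
a 0.52 [165. 139.  82.] [165. 263. 178. 292.]
block [ 0.5388 -0.3585  0.    ] 0.82
block [142. 296. 221. 362.] 0.73
```

View pics/w9.png

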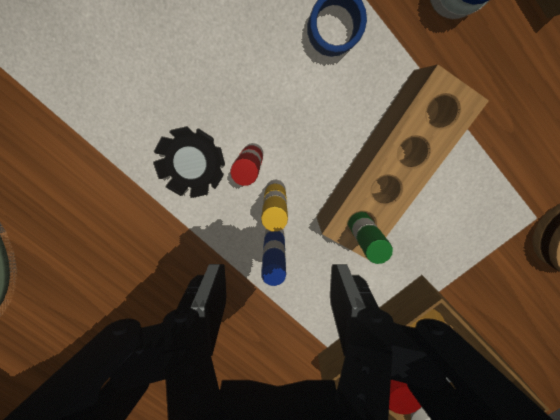

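The wrist view shows the free wells at about (443,111), (414,151) and (386,190). The cap tops are at red (245,173), yellow (275,218) and blue (274,273), and the green stick stands in well 4.

```bash
cat > st.py <<'E'
from h import *
from scipy.optimize import minimize
TH=np.linspace(0,2*np.pi,40)
def hull(s,x,y,z0=0.,h=.115,r=.013):
    P=[proj(s,(x+r*np.cos(t),y+r*np.sin(t),z))[::-1] for z in(z0,z0+h) for t in TH]
    return cv2.convexHull((np.array(P)*8).astype(np.float32))
def fitstick(s,m,x,y,z0=0.):
    m=m.astype(np.uint8);M=cv2.resize(m,None,fx=4,fy=4,interpolation=0)
    def c(v):
        H=(hull(s,v[0],v[1],z0)/2).astype(np.int32);A=np.zeros_like(M);cv2.fillPoly(A,[H],1)
        return -float((A&M).sum())/float((A|M).sum())
    r=minimize(c,[x,y],method='Nelder-Mead',options=dict(initial_simplex=[[x,y],[x+.008,y],[x,y+.008]],xatol=2e-4,fatol=1e-4))
    return r.x,-r.fun
def sticks(s):
    out=[]
    for r in imaging.masks_of(s,'stick1'):
        if r['p']<.3: continue
        col=np.median(s['frame'][r['pixels']],axis=0);ys,xs=np.nonzero(r['pixels'])
        g=onz(s,(ys.mean(),xs.mean()),.057)
        x,iou=fitstick(s,r['pixels'],g[0],g[1]);out.append((col,x.round(4),round(iou,2)))
    return out
E
python3 - <<'E'
from st import *
w=snap('wrist')
for o in sticks(w): print(o)
g=cv2.cvtColor(w['frame'],cv2.COLOR_RGB2GRAY)
W=[]
for c,r in((443,111),(413.5,151.5),(386,190)):
    p=onz(w,(r,c),.06);W.append(p[:2]);print('manual',p.round(4))
    x0,y0=int(c)-24,int(r)-24;cr=cv2.GaussianBlur(g[y0:y0+48,x0:x0+48],(3,3),0)
    _,t=cv2.threshold(cr,0,255,cv2.THRESH_BINARY_INV+cv2.THRESH_OTSU)
    cs=[k for k in cv2.findContours(t,cv2.RETR_EXTERNAL,cv2.CHAIN_APPROX_NONE)[0] if len(k)>20]
    for k in cs:
        e=cv2.fitEllipse(k);print('  ell',np.round((e[0][0]+x0,e[0][1]+y0),1),np.round(e[1],1),onz(w,(e[0][1]+y0,e[0][0]+x0),.06).round(4))
W=np.array(W);print(np.linalg.norm(np.diff(W,axis=0),axis=1))
w1=proj(w,(W[0][0]+.016,W[0][1],.06))-proj(w,(W[0][0]-.016,W[0][1],.06));print('dia px',np.linalg.norm(w1))
for cc,(c,r) in dict(red=(245,173),yel=(275,218),blue=(274,273)).items(): print(cc,onz(w,(r,c),.115).round(4))
E
```

```text
(array([29., 43., 62.]), array([ 0.3792, -0.3363]), np.float64(0.86))
(array([139.,  36.,  32.]), array([ 0.435 , -0.2435]), np.float64(0.94))
(array([117.,  99.,  45.]), array([ 0.4232, -0.2944]), np.float64(0.91))
(array([36., 73., 45.]), array([ 0.471 , -0.3922]), np.float64(0.83))
manual [ 0.6125 -0.3458  0.06  ]
  ell [443.1 111.3] [29.5 34.9] [ 0.6124 -0.3461  0.06  ]
manual [ 0.5664 -0.3576  0.06  ]
  ell [414.7 151.8] [26.9 31.9] [ 0.5671 -0.3588  0.06  ]
  ell [391.2 130. ] [ 5.3 10.4] [ 0.5634 -0.3235  0.06  ]
manual [ 0.5194 -0.3702  0.06  ]
  ell [387.7 189.8] [25.1 30. ] [ 0.5209 -0.3714  0.06  ]
  ell [364.2 169. ] [ 5.3 10.4] [ 0.5174 -0.3353  0.06  ]
[0.04763904 0.04866429]
dia px 34.86660963117556
red [ 0.4355 -0.2437  0.115 ]
yel [ 0.4241 -0.2936  0.115 ]
blue [ 0.3817 -0.3347  0.115 ]
```

Call:
send_rows(targets=[[10.4, -15, 20, 0, 0, 0, 0.4], [10.4, -15, 20, 0, 0, 0, 0.4], [0, 0, 30, 0, 0, 0, 0.4], [0, 0, 0, 0, 0, 0, 0.4], [0, 0, 0, 0, 0, 0, 0.4]])

```text
time: 50.4
ee_pos: [0.4346, -0.2447, 0.1947]
tool_rot: [-3.142, 0.003, 0.789]
ft_force: [0.6, 0.3, 0.2]
grip_width: 0.0517
gripper_force: 0.0
```

Run:
```python
from st import *
w=snap('wrist');st=readout.observe();print(st['ee_pos'],st['tool_rot'])
for o in sticks(w): print(o)
go([.4352,-.2436,.071],np.pi/4)
```

```text
[ 0.43493834 -0.24496416  0.19524122] [3.14035357e+00 2.58576353e-03 7.88918508e-01]
(array([109.,  30.,  26.]), array([ 0.4357, -0.2423]), np.float64(0.93))
(array([24., 51., 69.]), array([ 0.3788, -0.3365]), np.float64(0.77))
(array([22., 55., 25.]), array([ 0.4716, -0.3967]), np.float64(0.76))
(array([100.,  79.,  26.]), array([ 0.4227, -0.2939]), np.float64(0.91))
turn [0.002 0.002 0.003] rows 0.023618150195383332  shift after turn mm [  1.2  -0.9 124.4] rows 2.7649669394997276
```

Call:
send_rows(targets=[[1.8, -1.1, 30, 0, 0, 0, 0.4], [0, 0, 35, 0, 0, 0, 0.4], [0, 0, 35, 0, 0, 0, 0.4], [0, 0, 24, 0, 0, 0, 0.4], [0, 0, 0, 0, 0, 0, 0.4], [0, 0, 0, 0, 0, 0, 0.8], [0, 0, 0, 0, 0, 0, 0.8], [0, 0, 0, 0, 0, 0, 0.8], [0, 0, 0, 0, 0, 0, 0.8], [0, 0, 0, 0, 0, 0, 0.8]])

```text
time: 51.5
ee_pos: [0.4357, -0.2435, 0.072]
tool_rot: [3.138, 0.002, 0.789]
ft_force: [0.0, 0.4, 8.3]
grip_width: 0.0247
gripper_force: 58.5
```

Call:
send_rows(targets=[[0, 0, -15, 0, 0, 0, 0.8], [0, 0, -35, 0, 0, 0, 0.8], [0, 0, -35, 0, 0, 0, 0.8], [0, 0, -20, 0, 0, 0, 0.8], [0, 0, 0, 0, 0, 0, 0.8]])

```text
time: 52.0
ee_pos: [0.4361, -0.2433, 0.1794]
tool_rot: [3.136, 0.002, 0.789]
ft_force: [-0.2, -0.1, -1.0]
grip_width: 0.0244
gripper_force: 58.9
```

Run:
```python
from st import *
st=readout.observe();print(st['time'],st['ee_pos'],st['tool_rot'],st['grip_width'],st['ft_force'])
go([.6124,-.346,.171],np.pi/4)
```

```text
52.0 [ 0.43609456 -0.24329901  0.17937847] [3.13568535e+00 2.05531680e-03 7.88801980e-01] 0.02440763943067792 [-0.21363374 -0.06755263 -1.00413956]
turn [0.006 0.002 0.003] rows 0.04221994419694504  shift after turn mm [ 52.  197.3   8.4] rows 4.537976976752357
```

Call:
send_rows(targets=[[8.7, 32.9, 0, 0, 0, 0, 0.8], [8.7, 32.9, 0, 0, 0, 0, 0.8], [8.7, 32.9, 0, 0, 0, 0, 0.8], [8.7, 32.9, 0, 0, 0, 0, 0.8], [8.7, 32.9, 0, 0, 0, 0, 0.8], [8.5, 32.8, 0, 0, 0, 0, 0.8], [0, 0, 0, 0, 0, 0, 0.8], [0, 0, 0, 0, 0, 0, 0.8]])

```text
time: 52.8
ee_pos: [0.6114, -0.3443, 0.1751]
tool_rot: [-3.141, 0.002, 0.789]
ft_force: [-0.6, 1.0, -0.8]
grip_width: 0.0245
gripper_force: 59.1
```

```bash
cat > wells.py <<'E'
from st import *
import sys
w=snap('wrist');st=readout.observe();print(st['time'],np.round(st['ee_pos'],4),np.round(st['tool_rot'],3),st['grip_width'],np.round(st['q'],2))
g=cv2.cvtColor(w['frame'],cv2.COLOR_RGB2GRAY)
for p in((.6124,-.346),(.567,-.3585),(.5205,-.371)):
    r,c=proj(w,(*p,.06));x0,y0=int(c)-26,int(r)-26
    if not(0<=x0<508 and 0<=y0<368): print('out',r,c);continue
    cr=cv2.GaussianBlur(g[y0:y0+52,x0:x0+52],(3,3),0);_,t=cv2.threshold(cr,0,255,cv2.THRESH_BINARY_INV+cv2.THRESH_OTSU)
    for k in cv2.findContours(t,cv2.RETR_EXTERNAL,cv2.CHAIN_APPROX_NONE)[0]:
        if len(k)>40:
            e=cv2.fitEllipse(k);print(' px',np.round((e[0][0]+x0,e[0][1]+y0),1),np.round(e[1],1),onz(w,(e[0][1]+y0,e[0][0]+x0),.06).round(4))
i=int(sys.argv[1]);P=[(.6124,-.346),(.567,-.3585),(.5205,-.371)][i-1]
go([*P,.171],np.pi/4)
E
python3 wells.py 1
```

```text
52.85 [ 0.611  -0.3442  0.1753] [-3.141e+00  3.000e-03  7.900e-01] 0.025160462908376844 [ 0.8   0.77 -0.65  1.4   0.49  1.13 -0.7 ]
 px [270.6 221.8] [30.2 44. ] [ 0.5981 -0.3488  0.06  ]
 px [290.4 203.6] [17.5 33.5] [ 0.6211 -0.349   0.06  ]
 px [261.  252.3] [47.9 50.4] [ 0.572 -0.363  0.06 ]
 px [231.8 298. ] [42.5 60.3] [ 0.5199 -0.3764  0.06  ]
turn [-0.     0.003  0.004] rows 0.029653117955511645  shift after turn mm [-0.3  2.3  4.3] rows 0.10902292203427778
```

Call:
send_rows(targets=[[0, 2.3, 15, 0, 0, 0, 0.8], [0, 0, 15, 0, 0, 0, 0.8], [0, 0, 8, 0, 0, 0, 0.8], [0, 0, 6, 0, 0, 0, 0.8], [0, 0, 6, 0, 0, 0, 0.8], [0, 0, 0, 0, 0, 0, 0.8], [0, 0, 0, 0, 0, 0, 0.8]])

```text
time: 53.55
ee_pos: [0.6132, -0.3464, 0.1253]
tool_rot: [3.141, 0.003, 0.789]
ft_force: [-0.4, -0.6, -0.1]
grip_width: 0.0251
gripper_force: 59.1
```

Run:
```python
from st import *
st=readout.observe();print(st['time'],st['ee_pos'],st['ft_force'],st['wrist_torque'])
go([.6124,-.346,.1],np.pi/4)
```

```text
53.55 [ 0.61315459 -0.34639613  0.12529994] [-0.40401323 -0.60724983 -0.07134624] [-0.0389801   0.0068392   0.01597512]
turn [0.001 0.003 0.004] rows 0.02726282863132064  shift after turn mm [-0.3 -0.8 25.3] rows 0.5625398248537292
```

Call:
send_rows(targets=[[0, 0, 9, 0, 0, 0, 0.8], [0, 0, 9, 0, 0, 0, 0.8], [0, 0, 9, 0, 0, 0, 0.8], [0, 0, 7, 0, 0, 0, 0.8], [0, 0, 3, 0, 0, 0, 0.8], [0, 0, 0, 0, 0, 0, 0.8]])

```text
time: 54.15
ee_pos: [0.613, -0.3464, 0.0878]
tool_rot: [3.141, 0.003, 0.789]
ft_force: [-0.2, -0.0, -0.7]
grip_width: 0.0248
gripper_force: 58.8
```

Call:
send_rows(targets=[[0, 0, 0, 0, 0, 0, 0.6], [0, 0, 0, 0, 0, 0, 0.4], [0, 0, 0, 0, 0, 0, 0.4], [0, 0, -20, 0, 0, 0, 0.4], [0, 0, -35, 0, 0, 0, 0.4], [0, 0, -35, 0, 0, 0, 0.4], [0, 0, -20, 0, 0, 0, 0.4], [0, 0, 0, 0, 0, 0, 0.4]])

```text
time: 54.95
ee_pos: [0.6144, -0.3467, 0.2016]
tool_rot: [3.137, 0.002, 0.789]
ft_force: [1.1, 0.2, 0.4]
grip_width: 0.0514
gripper_force: 0.0
```

Run:
```python
from st import *
st=readout.observe();print(st['time'],st['ee_pos'],st['ft_force'])
a=snap('scene')
for r in imaging.masks_of(a,'stick1'):
    col=np.median(a['frame'][r['pixels']],axis=0);ys,xs=np.nonzero(r['pixels']);print(round(r['p'],2),col,np.round(r['box']))
x=[fitstick(a,r['pixels'],.613,-.346,.015) for r in imaging.masks_of(a,'stick1') if np.median(a['frame'][r['pixels']],axis=0)[0]>np.median(a['frame'][r['pixels']],axis=0)[1]*1.5]
print(x)
go([.4229,-.2942,.195],np.pi/4)
```

```text
54.95 [ 0.6143931  -0.34668051  0.20159215] [1.1376422  0.16056333 0.35321187]
0.68 [45. 60. 96.] [143. 264. 155. 290.]
0.68 [54. 89. 56.] [146. 292. 163. 317.]
0.59 [145.  62.  56.] [194. 322. 213. 342.]
[(array([ 0.61614475, -0.34695321]), np.float64(0.6171113934773401))]
turn [-0.     0.003  0.004] rows 0.02701126123130981  shift after turn mm [ -97.5 -171.1    2.5] rows 4.3760692436300275
```

Call:
send_rows(targets=[[-16.3, -28.5, 0, 0, 0, 0, 0.4], [-16.3, -28.5, 0, 0, 0, 0, 0.4], [-16.3, -28.5, 0, 0, 0, 0, 0.4], [-16.3, -28.5, 0, 0, 0, 0, 0.4], [-16.3, -28.5, 0, 0, 0, 0, 0.4], [-16, -28.5, 0, 0, 0, 0, 0.4], [0, 0, 0, 0, 0, 0, 0.4], [0, 0, 0, 0, 0, 0, 0.4]])

```text
time: 55.9
ee_pos: [0.4226, -0.2952, 0.198]
tool_rot: [3.142, 0.003, 0.789]
ft_force: [0.5, -0.6, 1.2]
grip_width: 0.0511
gripper_force: 0.0
```

Run:
```python
from st import *
w=snap('wrist');st=readout.observe();print(st['time'],st['ee_pos'],st['tool_rot'])
for o in sticks(w): print(o)
go([.4229,-.2941,.071],np.pi/4)
```

```text
55.95 [ 0.42338305 -0.29518307  0.19803835] [3.14133189e+00 2.71575907e-03 7.88934918e-01]
(array([26., 34., 62.]), array([ 0.3791, -0.3364]), np.float64(0.87))
(array([34., 69., 44.]), array([ 0.4721, -0.3934]), np.float64(0.85))
(array([55., 12., 10.]), array([ 0.6329, -0.3665]), np.float64(0.88))
(array([136., 115.,  46.]), array([ 0.423 , -0.2943]), np.float64(0.93))
turn [0.    0.002 0.004] rows 0.02803631110939592  shift after turn mm [ 1.00e-01 -1.30e+00  1.27e+02] rows 2.822204724233496
```

Call:
send_rows(targets=[[0.2, -1, 32, 0, 0, 0, 0.4], [0, 0, 35, 0, 0, 0, 0.4], [0, 0, 35, 0, 0, 0, 0.4], [0, 0, 24, 0, 0, 0, 0.4], [0, 0, 0, 0, 0, 0, 0.4], [0, 0, 0, 0, 0, 0, 0.8], [0, 0, 0, 0, 0, 0, 0.8], [0, 0, 0, 0, 0, 0, 0.8], [0, 0, 0, 0, 0, 0, 0.8], [0, 0, 0, 0, 0, 0, 0.8]])

```text
time: 57.0
ee_pos: [0.423, -0.2949, 0.0735]
tool_rot: [3.139, 0.003, 0.789]
ft_force: [-0.1, 0.2, 8.5]
grip_width: 0.0248
gripper_force: 58.8
```

Call:
send_rows(targets=[[0, 0, -15, 0, 0, 0, 0.8], [0, 0, -35, 0, 0, 0, 0.8], [0, 0, -35, 0, 0, 0, 0.8], [0, 0, -20, 0, 0, 0, 0.8], [0, 0, 0, 0, 0, 0, 0.8], [0, 0, 0, 0, 0, 0, 0.8]])

```text
time: 57.6
ee_pos: [0.4224, -0.2945, 0.1782]
tool_rot: [3.14, 0.003, 0.789]
ft_force: [0.0, 0.5, -1.0]
grip_width: 0.0248
gripper_force: 59.0
```

Run:
```python
from st import *
st=readout.observe();print(st['time'],st['ee_pos'],st['tool_rot'],st['grip_width'],st['ft_force'])
go([.5668,-.3585,.171],np.pi/4)
```

```text
57.6 [ 0.42237896 -0.29449281  0.17822864] [3.1398742  0.00324318 0.78875757] 0.024816304099954167 [ 0.01732561  0.46743466 -0.97016061]
turn [0.002 0.003 0.003] rows 0.024015660827369025  shift after turn mm [ 56.9 147.4   7.2] rows 3.514106328481154
```

Call:
send_rows(targets=[[11.4, 29.5, 0, 0, 0, 0, 0.8], [11.4, 29.5, 0, 0, 0, 0, 0.8], [11.4, 29.5, 0, 0, 0, 0, 0.8], [11.4, 29.5, 0, 0, 0, 0, 0.8], [11.3, 29.4, 0, 0, 0, 0, 0.8], [0, 0, 10, 0, 0, 0, 0.8], [0, 0, 10, 0, 0, 0, 0.8], [0, 0, 0, 0, 0, 0, 0.8]])

```text
time: 58.4
ee_pos: [0.5655, -0.357, 0.155]
tool_rot: [-3.139, 0.004, 0.79]
ft_force: [-0.9, 0.0, -0.9]
grip_width: 0.0249
gripper_force: 59.1
```

Run:
```python
from st import *
st=readout.observe();print(st['time'],st['ee_pos'],st['ft_force'])
go([.5668,-.3585,.126],np.pi/4)
```

```text
58.4 [ 0.56554386 -0.3570447   0.1550206 ] [-0.86719162  0.00330672 -0.87283871]
turn [-0.003  0.004  0.004] rows 0.029449525081427796  shift after turn mm [-0.1  1.9 29. ] rows 0.6463155803428932
```

Call:
send_rows(targets=[[0, 1.5, 8, 0, 0, 0, 0.8], [0, 0, 8, 0, 0, 0, 0.8], [0, 0, 8, 0, 0, 0, 0.8], [0, 0, 5, 0, 0, 0, 0.8], [0, 0, 0, 0, 0, 0, 0.8], [0, 0, 0, 0, 0, 0, 0.8]])

```text
time: 59.0
ee_pos: [0.5682, -0.3588, 0.1283]
tool_rot: [3.141, 0.003, 0.789]
ft_force: [-0.8, 1.0, -0.4]
grip_width: 0.0245
gripper_force: 59.1
```

Call:
send_rows(targets=[[-0.5, -1, 9, 0, 0, 0, 0.8], [0, 0, 9, 0, 0, 0, 0.8], [0, 0, 9, 0, 0, 0, 0.8], [0, 0, 7, 0, 0, 0, 0.8], [0, 0, 5, 0, 0, 0, 0.8], [0, 0, 0, 0, 0, 0, 0.8]])

```text
time: 59.6
ee_pos: [0.5673, -0.3585, 0.089]
tool_rot: [3.141, 0.003, 0.789]
ft_force: [-0.3, -0.0, -0.3]
grip_width: 0.0249
gripper_force: 59.0
```

Call:
send_rows(targets=[[0, 0, 0, 0, 0, 0, 0.6], [0, 0, 0, 0, 0, 0, 0.4], [0, 0, 0, 0, 0, 0, 0.4], [0, 0, -20, 0, 0, 0, 0.4], [0, 0, -35, 0, 0, 0, 0.4], [0, 0, -35, 0, 0, 0, 0.4], [0, 0, -20, 0, 0, 0, 0.4], [0, 0, 0, 0, 0, 0, 0.4]])

```text
time: 60.4
ee_pos: [0.5684, -0.3588, 0.2024]
tool_rot: [3.137, 0.002, 0.789]
ft_force: [-0.5, 0.7, -0.1]
grip_width: 0.0515
gripper_force: 0.0
```

Run:
```python
from st import *
st=readout.observe();print(st['time'],st['ee_pos'],st['ft_force'])
go([.379,-.3363,.195],np.pi/4)
```

```text
60.4 [ 0.56843101 -0.35877256  0.20244326] [-0.48846836  0.72384482 -0.08329842]
turn [0.005 0.002 0.003] rows 0.034172339382958  shift after turn mm [-118.1 -149.8    7.4] rows 4.24232199128933
```

Call:
send_rows(targets=[[-19.7, -25, 0, 0, 0, 0, 0.4], [-19.7, -25, 0, 0, 0, 0, 0.4], [-19.7, -25, 0, 0, 0, 0, 0.4], [-19.7, -25, 0, 0, 0, 0, 0.4], [-19.7, -25, 0, 0, 0, 0, 0.4], [-19.6, -24.8, 0, 0, 0, 0, 0.4], [0, 0, 0, 0, 0, 0, 0.4], [0, 0, 0, 0, 0, 0, 0.4]])

```text
time: 61.2
ee_pos: [0.3774, -0.3369, 0.1994]
tool_rot: [3.141, 0.003, 0.788]
ft_force: [0.7, -0.4, -0.4]
grip_width: 0.0512
gripper_force: 0.0
```

Run:
```python
from st import *
w=snap('wrist');st=readout.observe();print(st['time'],st['ee_pos'],st['tool_rot'])
for o in sticks(w): print(o)
go([.379,-.3363,.071],np.pi/4)
```

```text
61.25 [ 0.37811945 -0.33678072  0.1994618 ] [3.14072116e+00 2.70943356e-03 7.88971124e-01]
(array([ 37.,  64., 112.]), array([ 0.3792, -0.3367]), np.float64(0.96))
(array([79., 64., 36.]), array([ 0.5742, -0.3647]), np.float64(0.85))
(array([53., 20., 15.]), array([ 0.6405, -0.3603]), np.float64(0.95))
(array([40., 80., 50.]), array([ 0.4752, -0.3914]), np.float64(0.88))
turn [0.001 0.002 0.004] rows 0.029396052956281376  shift after turn mm [  0.6   0.2 128.4] rows 2.852913137292161
```

Call:
send_rows(targets=[[0.8, 0.5, 32, 0, 0, 0, 0.4], [0, 0, 35, 0, 0, 0, 0.4], [0, 0, 35, 0, 0, 0, 0.4], [0, 0, 26, 0, 0, 0, 0.4], [0, 0, 0, 0, 0, 0, 0.4], [0, 0, 0, 0, 0, 0, 0.8], [0, 0, 0, 0, 0, 0, 0.8], [0, 0, 0, 0, 0, 0, 0.8], [0, 0, 0, 0, 0, 0, 0.8], [0, 0, 0, 0, 0, 0, 0.8]])

```text
time: 62.3
ee_pos: [0.3791, -0.3372, 0.0728]
tool_rot: [3.139, 0.003, 0.789]
ft_force: [-0.1, 0.7, 9.1]
grip_width: 0.0248
gripper_force: 58.9
```

Call:
send_rows(targets=[[0, 0, -15, 0, 0, 0, 0.8], [0, 0, -35, 0, 0, 0, 0.8], [0, 0, -35, 0, 0, 0, 0.8], [0, 0, -35, 0, 0, 0, 0.8], [0, 0, -25, 0, 0, 0, 0.8], [0, 0, 0, 0, 0, 0, 0.8], [0, 0, 0, 0, 0, 0, 0.8]])

```text
time: 63.0
ee_pos: [0.3785, -0.3366, 0.2176]
tool_rot: [3.14, 0.003, 0.789]
ft_force: [0.1, -0.1, -1.5]
grip_width: 0.0247
gripper_force: 59.0
```

Run:
```python
from st import *
st=readout.observe();print(st['time'],st['ee_pos'],st['tool_rot'],st['grip_width'],st['ft_force'])
go([.521,-.371,.175],np.pi/4)
```

```text
63.0 [ 0.3785012  -0.33655423  0.21757979] [3.13966542 0.00345021 0.78873961] 0.024722899792128383 [ 0.07358018 -0.07637243 -1.50523167]
turn [0.002 0.003 0.003] rows 0.024621336525029146  shift after turn mm [ 76.4 125.1  42.6] rows 3.3924723757892705
```

Call:
send_rows(targets=[[15.3, 25, 0, 0, 0, 0, 0.8], [15.3, 25, 0, 0, 0, 0, 0.8], [15.3, 25, 0, 0, 0, 0, 0.8], [15.3, 25, 0, 0, 0, 0, 0.8], [15.2, 25, 0, 0, 0, 0, 0.8], [0, 0, 20, 0, 0, 0, 0.8], [0, 0, 25, 0, 0, 0, 0.8], [0, 0, 17, 0, 0, 0, 0.8], [0, 0, 0, 0, 0, 0, 0.8], [0, 0, 0, 0, 0, 0, 0.8]])

```text
time: 64.0
ee_pos: [0.5211, -0.3703, 0.1546]
tool_rot: [3.142, 0.003, 0.789]
ft_force: [0.0, -0.1, 0.1]
grip_width: 0.0249
gripper_force: 59.1
```

Run:
```python
from st import *
st=readout.observe();print(st['time'],st['ee_pos'],st['ft_force'])
go([.521,-.371,.126],np.pi/4)
```

```text
64.0 [ 0.52111864 -0.37026808  0.15460212] [ 0.04950684 -0.132729    0.08429472]
turn [0.    0.003 0.004] rows 0.027227869538736738  shift after turn mm [-0.6  0.4 28.6] rows 0.6358162624290813
```

Call:
send_rows(targets=[[-0.5, 0.4, 8, 0, 0, 0, 0.8], [0, 0, 8, 0, 0, 0, 0.8], [0, 0, 8, 0, 0, 0, 0.8], [0, 0, 5, 0, 0, 0, 0.8], [0, 0, 0, 0, 0, 0, 0.8], [0, 0, 0, 0, 0, 0, 0.8]])

```text
time: 64.6
ee_pos: [0.5211, -0.371, 0.1254]
tool_rot: [3.141, 0.003, 0.789]
ft_force: [0.3, -0.8, -1.3]
grip_width: 0.0247
gripper_force: 59.1
```

Call:
send_rows(targets=[[0, 0, 9, 0, 0, 0, 0.8], [0, 0, 9, 0, 0, 0, 0.8], [0, 0, 9, 0, 0, 0, 0.8], [0, 0, 7, 0, 0, 0, 0.8], [0, 0, 3, 0, 0, 0, 0.8], [0, 0, 0, 0, 0, 0, 0.8]])

```text
time: 65.2
ee_pos: [0.5211, -0.371, 0.0882]
tool_rot: [3.141, 0.003, 0.789]
ft_force: [0.4, 0.0, -0.9]
grip_width: 0.0247
gripper_force: 58.9
```

Call:
send_rows(targets=[[0, 0, 0, 0, 0, 0, 0.6], [0, 0, 0, 0, 0, 0, 0.4], [0, 0, 0, 0, 0, 0, 0.4], [0, 0, -20, 0, 0, 0, 0.4], [0, 0, -35, 0, 0, 0, 0.4], [0, 0, -35, 0, 0, 0, 0.4], [0, 0, -35, 0, 0, 0, 0.4], [0, 0, -35, 0, 0, 0, 0.4], [0, 0, -10, 0, 0, 0, 0.4], [0, 0, 0, 0, 0, 0, 0.4]])

```text
time: 66.2
ee_pos: [0.5217, -0.371, 0.2597]
tool_rot: [3.139, 0.003, 0.789]
ft_force: [-0.1, -0.2, -0.6]
grip_width: 0.0513
gripper_force: 0.0
```

Call:
send_rows(targets=[[0, 0, 0, 0, 0, -0.1235, 0.3], [0, 0, 0, 0, 0, -0.1235, 0.2], [0, 0, 0, 0, 0, -0.1235, 0.1], [0, 0, 0, 0, 0, -0.1235, 0], [0, 0, 0, 0, 0, -0.1235, 0], [0, 0, 0, 0, 0, -0.1235, 0], [0, 0, 0, 0, 0, -0.1235, 0], [0, 0, 0, 0, 0, 0, 0]])

```text
time: 67.0
ee_pos: [0.5207, -0.3706, 0.2566]
tool_rot: [-3.138, 0.0, 1.656]
ft_force: [-0.2, 0.5, 0.1]
grip_width: 0.0854
gripper_force: 0.0
```

Run:
```python
from st import *
st=readout.observe();print(st['time'],st['ee_pos'],st['tool_rot'],np.round(st['q'],2))
a=snap('scene');b=snap('top')
for s,n in((a,'a'),(b,'b')):
  for r in imaging.masks_of(s,'stick1'):
    if r['p']<.3: continue
    col=np.median(s['frame'][r['pixels']],axis=0);ys,xs=np.nonzero(r['pixels']);g=onz(s,(ys.mean(),xs.mean()),.09)
    x,iou=fitstick(s,r['pixels'],g[0],g[1],.015);print(n,round(r['p'],2),col,x.round(4),round(iou,2))
go([.505,.39,.27],1.653)
```

```text
67.0 [ 0.52072139 -0.37058686  0.25658212] [-3.13831407e+00  4.90302657e-04  1.65606513e+00] [ 1.08  0.67 -0.91  1.5   0.54  1.25  0.18]
a 0.78 [152.  66.  60.] [ 0.607  -0.3423] 0.7
a 0.71 [ 63.5  74.  110. ] [ 0.5198 -0.3695] 0.75
a 0.69 [62. 92. 61.] [ 0.4743 -0.3821] 0.73
a 0.47 [170.  143.   83.5] [ 0.5656 -0.3572] 0.76
b 0.76 [115.  98.  15.] [ 0.5629 -0.3589] 0.74
b 0.68 [88. 28. 23.] [ 0.6087 -0.3462] 0.67
b 0.66 [21. 64. 32.] [ 0.4698 -0.3834] 0.76
b 0.51 [24.5 46.5 78.5] [ 0.5182 -0.3733] 0.76
turn [-0.002  0.002 -0.002] rows 0.0175660634627381  shift after turn mm [759.4  46.4 -12.2] rows 16.90938818321891
```

Call:
send_rows(targets=[[38, 2.3, -1, 0, 0, 0, 0], [38, 2.3, -1, 0, 0, 0, 0], [38, 2.3, -1, 0, 0, 0, 0], [38, 2.3, -1, 0, 0, 0, 0], [38, 2.3, -1, 0, 0, 0, 0], [38, 2.3, -1, 0, 0, 0, 0], [38, 2.3, -1, 0, 0, 0, 0], [38, 2.3, -1, 0, 0, 0, 0], [38, 2.3, -1, 0, 0, 0, 0], [38, 2.3, -1, 0, 0, 0, 0]])

```text
time: 68.2
ee_pos: [0.5124, 0.0113, 0.2675]
tool_rot: [-3.14, 0.003, 1.651]
ft_force: [0.8, -0.0, -0.3]
grip_width: 0.0854
gripper_force: 0.0
```

Call:
send_rows(targets=[[38, 2.3, 0, 0, 0, 0, 0], [38, 2.3, 0, 0, 0, 0, 0], [38, 2.3, 0, 0, 0, 0, 0], [38, 2.3, 0, 0, 0, 0, 0], [38, 2.3, 0, 0, 0, 0, 0], [38, 2.3, 0, 0, 0, 0, 0], [38, 2.3, 0, 0, 0, 0, 0], [38, 2.3, 0, 0, 0, 0, 0], [0, 0, 0, 0, 0, 0, 0], [0, 0, 0, 0, 0, 0, 0]])

```text
time: 69.2
ee_pos: [0.5054, 0.3151, 0.2664]
tool_rot: [-3.139, 0.002, 1.654]
ft_force: [-0.9, -0.7, 0.4]
grip_width: 0.0856
gripper_force: 0.0
```

```bash
cat > knob.py <<'E'
from h import *
st=readout.observe();print(st['time'],st['ee_pos'],st['tool_rot'],np.round(st['q'],2))
S=[snap(n) for n in('wrist','scene','top')];rs=[]
for n,s in zip('wab',S):
    L=[r for r in imaging.pinpoint(s,'damper_knob')[:3] if np.linalg.norm(onz(s,r['location'],.185)[:2]-(.515,.40))<.07]
    print(n,[(np.round(r['location'],1),round(r['p'],2),onz(s,r['location'],.181).round(4)) for r in L])
    if L: rs.append(ray(s,L[0]['location']))
if len(rs)>1: print('tri',tri(rs).round(4))
E
python3 knob.py; python3 -c "
from h import *
go([.5135,.435,.25],1.653)"
```

```text
69.2 [0.50535874 0.31514017 0.26638499] [-3.13923640e+00  2.44106380e-03  1.65385869e+00] [-0.02  0.6  -0.97  1.6   0.52  1.22 -1.01]
w [(array([ 41.7, 309.5]), 0.76, array([0.5156, 0.4351, 0.181 ]))]
a [(array([128.5, 371.1]), 0.68, array([0.5183, 0.4224, 0.181 ]))]
b []
tri [0.5143 0.4352 0.1697]
turn [-0.002  0.003 -0.001] rows 0.018465608618234135  shift after turn mm [120.6  17.2  16.8] rows 2.7317162986343066
```

Call:
send_rows(targets=[[38, 6, 10, 0, 0, 0, 0], [38, 6, 10, 0, 0, 0, 0], [42, 5, 10, 0, 0, 0, 0], [0, 0, 0, 0, 0, 0, 0], [0, 0, 0, 0, 0, 0, 0]])

```text
time: 70.0
ee_pos: [0.5126, 0.4337, 0.2358]
tool_rot: [-3.139, 0.002, 1.654]
ft_force: [0.2, -0.4, -0.6]
grip_width: 0.0855
gripper_force: 0.0
```

```bash
python3 knob.py; python3 -c "
from h import *
go([.5142,.4345,.1557],1.653)"
```

```text
70.0 [0.51262185 0.43367971 0.23584696] [-3.13874713e+00  2.45150241e-03  1.65444668e+00] [-0.27  0.74 -0.91  1.42  0.59  1.27 -1.14]
w [(array([230.8, 277.7]), 0.8, array([0.5127, 0.4375, 0.181 ]))]
a [(array([129.9, 369.3]), 0.52, array([0.5181, 0.4138, 0.181 ]))]
b []
tri [0.5114 0.4298 0.1645]
turn [-0.001  0.002 -0.001] rows 0.01710915955429496  shift after turn mm [ 2.1  0.7 81.2] rows 1.8041377621857089
```

Call:
send_rows(targets=[[3.5, 0.5, 25, 0, 0, 0, 0], [0, 0, 30, 0, 0, 0, 0], [0, 0, 20, 0, 0, 0, 0.3], [0, 0, 5, 0, 0, 0, 0.5], [0, 0, 0, 0, 0, 0, 0.6], [0, 0, 0, 0, 0, 0, 0.8], [0, 0, 0, 0, 0, 0, 0.8], [0, 0, 0, 0, 0, 0, 0.8], [0, 0, 0, 0, 0, 0, 0.8]])

```text
time: 71.2
ee_pos: [0.5133, 0.437, 0.1579]
tool_rot: [-3.141, 0.002, 1.653]
ft_force: [-2.7, -2.3, 5.8]
grip_width: 0.0252
gripper_force: 58.5
```

Call:
send_rows(targets=[[-4.6, 0, -2.9, 0, 0, 0, 0.8], [-4.8, 0, -2.8, 0, 0, 0, 0.8], [-4.9, 0, -2.5, 0, 0, 0, 0.8], [-5, 0, -2.3, 0, 0, 0, 0.8], [0, 0, 0, 0, 0, 0, 0.8]])

```text
time: 71.7
ee_pos: [0.5149, 0.4175, 0.1682]
tool_rot: [-3.141, 0.001, 1.653]
ft_force: [-3.3, 4.8, 6.5]
grip_width: 0.0253
gripper_force: 59.3
```

Call:
send_rows(targets=[[-5.1, 0, -2, 0, 0, 0, 0.8], [-5.2, 0, -1.8, 0, 0, 0, 0.8], [-5.3, 0, -1.5, 0, 0, 0, 0.8], [-5.3, 0, -1.2, 0, 0, 0, 0.8], [0, 0, 0, 0, 0, 0, 0.8]])

```text
time: 72.2
ee_pos: [0.5166, 0.3959, 0.1739]
tool_rot: [-3.14, 0.002, 1.653]
ft_force: [-1.9, 1.7, 5.9]
grip_width: 0.0253
gripper_force: 60.0
```

Call:
send_rows(targets=[[-5.4, 0, -0.9, 0, 0, 0, 0.8], [-5.5, 0, -0.7, 0, 0, 0, 0.8], [0, 0, 0, 0, 0, 0, 0.8], [0, 0, 0, 0, 0, 0, 0.8]])

```text
time: 72.6
ee_pos: [0.5175, 0.3851, 0.1749]
tool_rot: [-3.139, 0.003, 1.653]
ft_force: [1.4, -0.0, 0.9]
grip_width: 0.0253
gripper_force: 59.8
```

Run:
```python
from h import *
st=readout.observe();p=np.array(st['ee_pos']);print(p,st['ft_force'],st['grip_width'])
ex=np.array([-.0821,.9966,0]);print('along',(p-[.5133,.437,.1579])@ex)
```

```text
[0.51748976 0.38506081 0.17488391] [ 1.40840135 -0.01860969  0.88142677] 0.02526254544639237
along -0.052106572995089584
```

Call:
send_rows(targets=[[0, 0, 0, 0, 0, 0, 0.6], [0, 0, 0, 0, 0, 0, 0.4], [0, 0, 0, 0, 0, 0, 0.3], [0, 0, -15, 0, 0, 0, 0.3], [0, 0, -30, 0, 0, 0, 0.3], [0, 0, -30, 0, 0, 0, 0.3], [0, -30, -5, 0, 0, 0, 0], [0, -30, 0, 0, 0, 0, 0], [0, 0, 0, 0, 0, 0, 0], [0, 0, 0, 0, 0, 0, 0]])

```text
time: 73.6
ee_pos: [0.4577, 0.3811, 0.2565]
tool_rot: [-3.141, 0.002, 1.654]
ft_force: [0.7, -0.5, -0.6]
grip_width: 0.0854
gripper_force: 0.0
```

```bash
sed -i 's/.181).round/.199).round/' knob.py; python3 knob.py
python3 - <<'E'
from h import *
w=snap('wrist');a=snap('scene')
c=lambda im,x,y:cv2.resize(im[y:y+140,x:x+140],(400,400),interpolation=2)
k=proj(w,(.517,.389,.199)).astype(int);print(k)
x0=int(np.clip(k[1]-70,0,419));y0=int(np.clip(k[0]-70,0,279))
cv2.imwrite('pics/fin.png',np.hstack([c(w['frame'],x0,y0),c(a['frame'],310,80)])[:,:,::-1])
ex=np.array([-.0821,.9966,0]);print('crop',x0,y0,[proj(w,np.array([.5135,.4365,.1808])+ex*(.11*np.sin(-p)-.0621)+[0,0,.11*np.cos(p)-.0908]).round(1) for p in(-.2,-.1,0)])
E
```

```text
73.6 [0.45771894 0.38114416 0.25650691] [-3.14106303e+00  2.08946651e-03  1.65409376e+00] [-0.16  0.61 -0.97  1.62  0.53  1.2  -1.16]
w [(array([223.9, 368. ]), 0.9, array([0.5165, 0.3936, 0.199 ]))]
a [(array([130.5, 364.7]), 0.71, array([0.5194, 0.3852, 0.199 ]))]
b [(array([207.6, 113.6]), 0.61, array([0.5168, 0.3997, 0.199 ]))]
tri [0.5167 0.3947 0.1955]
[231 367]
crop 297 161 [array([219.8, 369.1]), array([236.3, 368.3]), array([251.8, 367. ])]
```

View pics/fin.png

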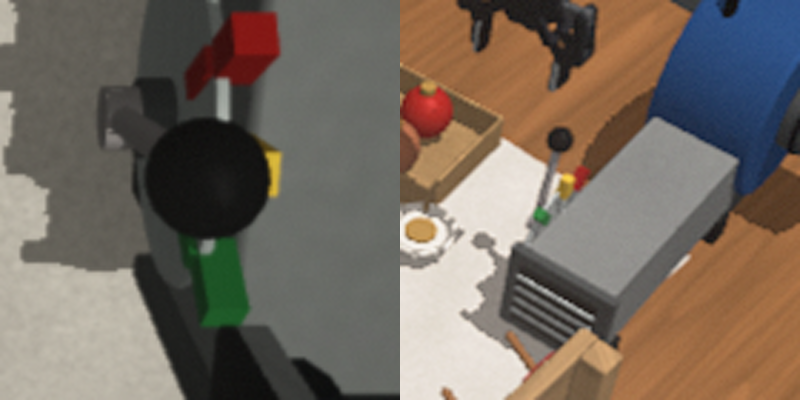

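The crop shows the lever near the yellow mark, but the knob at wrist pixel (370,223) looks slightly short of it. I'll measure the pivot from the red and green marks.

```bash
cat > ang.py <<'E'
from h import *
S={n:snap(n) for n in('wrist','top','scene')}
ex=np.array([.9967,.0806]);ey=np.array([-.0806,.9967])
def cent(s,name):
    hsv=cv2.cvtColor(s['frame'],cv2.COLOR_RGB2HSV);h,sa,v=cv2.split(hsv)
    m={'red':((h<6)|(h>174)),'yellow':(h>18)&(h<30),'green':(h>50)&(h<80)}[name]&(sa>130)&(v>50)
    r0,c0=proj(s,(.545,.385,.15)).astype(int);R0=75 if s is S['wrist'] else 28
    M=np.zeros(m.shape,np.uint8);M[max(r0-R0,0):r0+R0,max(c0-R0,0):c0+R0]=m[max(r0-R0,0):r0+R0,max(c0-R0,0):c0+R0]
    n,l,st,ce=cv2.connectedComponentsWithStats(M)
    if n<2:return None
    i=1+np.argmax(st[1:,4]);return ce[i][::-1],st[i,4]
P={}
for c in('red','yellow','green'):
    L={n:cent(s,c) for n,s in S.items()};print(c,{n:(np.round(x[0],1).tolist(),int(x[1])) for n,x in L.items() if x})
    for a,b in(('wrist','scene'),('wrist','top')):
        if L[a] and L[b]:
            p=tri([ray(S[a],L[a][0]),ray(S[b],L[b][0])]);print('  ',a,b,p.round(4),'bx',(p[:2]@ex).round(4),'by',(p[:2]@ey).round(4))
    for z in(.14,.16): print('   wrist at z',z,(onz(S['wrist'],L['wrist'][0],z)[:2]@ey).round(4) if L['wrist'] else '')
w=S['wrist'];k=imaging.pinpoint(w,'damper_knob')[0]['location']
hsv=cv2.cvtColor(w['frame'],cv2.COLOR_RGB2GRAY);x0,y0=int(k[1])-30,int(k[0])-30
t=(hsv[y0:y0+60,x0:x0+60]<35).astype(np.uint8);t=cv2.morphologyEx(t,cv2.MORPH_OPEN,np.ones((15,15),np.uint8));M=cv2.moments(t,True);kk=(M['m01']/M['m00']+y0,M['m10']/M['m00']+x0);print('knob net',k,'blob',np.round(kk,1),M['m00'])
for z in(.195,.199): print('knob by',z,(onz(w,kk,z)[:2]@ey).round(4),(onz(w,k,z)[:2]@ey).round(4))
E
python3 ang.py
```

```text
red {'wrist': ([178.6, 379.8], 596), 'top': ([201.4, 115.4], 39), 'scene': ([141.5, 373.0], 31)}
   wrist scene [0.5376 0.4141 0.1449] bx 0.5692 by 0.3694
   wrist top [0.5366 0.4139 0.1468] bx 0.5682 by 0.3693
   wrist at z 0.14 0.3675
   wrist at z 0.16 0.3721
yellow {'wrist': ([219.4, 391.8], 78), 'top': ([200.7, 127.4], 51), 'scene': ([144.5, 367.6], 32)}
   wrist scene [0.544  0.3831 0.1589] bx 0.5731 by 0.338
   wrist top [0.5419 0.3833 0.1586] bx 0.5711 by 0.3383
   wrist at z 0.14 0.3326
   wrist at z 0.16 0.3399
green {'wrist': ([260.1, 374.4], 404), 'top': ([199.2, 145.9], 46), 'scene': ([154.7, 358.6], 10)}
   wrist scene [0.5432 0.3412 0.1451] bx 0.5689 by 0.2963
   wrist top [0.5436 0.341  0.1435] bx 0.5693 by 0.2961
   wrist at z 0.14 0.2945
   wrist at z 0.16 0.3048Traceback (most recent call last):
  File "ang.py", line 19, in <module>
    w=S['wrist'];k=imaging.pinpoint(w,'damper_knob')[0]['location']
                   ~~~~~~~~~~~~~~~~~~~~~~~~~~~~~~~~~^^^
IndexError: list index out of range
```

Call:
send_rows(targets=[[5, 30, 0, 0, 0, 0, 0], [5, 30, 0, 0, 0, 0, 0], [0, 0, 5, 0, 0, 0, 0], [0, 0, 0, 0, 0, 0, 0], [0, 0, 0, 0, 0, 0, 0]])

```text
time: 74.7
ee_pos: [0.5158, 0.396, 0.2501]
tool_rot: [-3.139, 0.002, 1.655]
ft_force: [-0.4, -0.4, 0.1]
grip_width: 0.0855
gripper_force: 0.0
```

```bash
python3 - <<'E'
s=open('ang.py').read()
a,b=s.split("w=S['wrist'];k=")
open('ang.py','w').write(a+'''w=S['wrist'];L=imaging.pinpoint(w,'damper_knob');k=L[0]['location'] if L else proj(w,(.517,.392,.199))
g=cv2.cvtColor(w['frame'],cv2.COLOR_RGB2GRAY);x0,y0=int(k[1])-30,int(k[0])-30
t=(g[y0:y0+60,x0:x0+60]<45).astype(np.uint8);t=cv2.morphologyEx(t,cv2.MORPH_OPEN,cv2.getStructuringElement(cv2.MORPH_ELLIPSE,(27,27)));M=cv2.moments(t,True)
print('net',k,L[0]['p'] if L else None)
kk=(M['m01']/M['m00']+y0,M['m10']/M['m00']+x0) if M['m00'] else k;print('blob',np.round(kk,1),M['m00'])
for z in(.195,.199): print('knob by',z,(onz(w,kk,z)[:2]@ey).round(4),(onz(w,k,z)[:2]@ey).round(4),onz(w,kk,z).round(4))
by=onz(w,kk,.1985)[:2]@ey;print('theta',.6-np.arcsin((by-.3328)/.11))
go([*onz(w,kk,.1985)[:2],.1745],1.653)
''')
E
python3 ang.py | tail -9
```

```text
wrist scene [0.5436 0.341  0.1447] bx 0.5693 by 0.2961
   wrist at z 0.14 0.294
   wrist at z 0.16 0.3054
net [241.4, 277.8] 0.82
blob [240.  279.3] 1380.0
knob by 0.195 0.3503 0.3492 [0.5176 0.3933 0.195 ]
knob by 0.199 0.352 0.351 [0.5174 0.395  0.199 ]
theta 0.4262627931989632
turn [-0.001  0.002  0.001] rows 0.016274729632941572  shift after turn mm [-1.2  1.  76. ] rows 1.6888830960293637
```

Call:
send_rows(targets=[[-1.2, 1, 25, 0, 0, 0, 0], [0, 0, 30, 0, 0, 0, 0], [0, 0, 17, 0, 0, 0, 0.3], [0, 0, 5, 0, 0, 0, 0.5], [0, 0, 0, 0, 0, 0, 0.6], [0, 0, 0, 0, 0, 0, 0.8], [0, 0, 0, 0, 0, 0, 0.8], [0, 0, 0, 0, 0, 0, 0.8], [0, 0, 0, 0, 0, 0, 0.8]])

```text
time: 75.8
ee_pos: [0.5168, 0.3955, 0.1745]
tool_rot: [-3.139, 0.001, 1.654]
ft_force: [-8.1, -0.3, 4.1]
grip_width: 0.0254
gripper_force: 58.6
```

Call:
send_rows(targets=[[-2, 0, -0.3, 0, 0, 0, 0.8], [-2, 0, -0.3, 0, 0, 0, 0.8], [-2, 0, -0.3, 0, 0, 0, 0.8], [-2, 0, -0.3, 0, 0, 0, 0.8], [0, 0, 0, 0, 0, 0, 0.8], [0, 0, 0, 0, 0, 0, 0.8]])

```text
time: 76.4
ee_pos: [0.5174, 0.3875, 0.1757]
tool_rot: [-3.139, 0.001, 1.654]
ft_force: [-7.9, 0.2, 3.6]
grip_width: 0.025
gripper_force: 58.8
```

Call:
send_rows(targets=[[0, 0, 0, 0, 0, 0, 0.6], [0, 0, 0, 0, 0, 0, 0.4], [0, 0, 0, 0, 0, 0, 0.3], [0, 0, -15, 0, 0, 0, 0.3], [0, 0, -30, 0, 0, 0, 0.3], [0, 0, -31, 0, 0, 0, 0], [0, 0, 0, 0, 0, 0, 0], [0, 0, 0, 0, 0, 0, 0]])

```text
time: 77.2
ee_pos: [0.5187, 0.387, 0.2517]
tool_rot: [-3.141, 0.002, 1.653]
ft_force: [-0.7, 0.5, -0.3]
grip_width: 0.0855
gripper_force: 0.0
```

```bash
python3 ang.py
```

```text
red {'wrist': ([180.1, 304.6], 461), 'scene': ([141.5, 373.0], 30)}
   wrist scene [0.5384 0.4143 0.1455] bx 0.57 by 0.3696
   wrist at z 0.14 0.3681
   wrist at z 0.16 0.3728
yellow {'wrist': ([220.4, 304.2], 432), 'scene': ([144.6, 367.6], 33)}
   wrist scene [0.54   0.3841 0.1548] bx 0.5692 by 0.3393
   wrist at z 0.14 0.3339
   wrist at z 0.16 0.3413
green {'wrist': ([262.8, 303.5], 391), 'scene': ([154.7, 358.6], 10)}
   wrist scene [0.5432 0.3412 0.1446] bx 0.569 by 0.2963
   wrist at z 0.14 0.2947
   wrist at z 0.16 0.3052
net [239.2, 274.8] 0.58
blob [237.4 276.1] 1357.0
knob by 0.195 0.3423 0.341 [0.5183 0.3853 0.195 ]
knob by 0.199 0.344 0.3427 [0.5181 0.387  0.199 ]
theta 0.5001072553369359
turn [-0.003  0.003  0.001] rows 0.020207398251166783  shift after turn mm [ 0.2 -0.1 75.2] rows 1.671435637852631
```

Run:
```python
from st import *
b=snap('top');a=snap('scene')
for i in '123': print(i,[(np.round(r['location']),round(r['p'],2)) for r in imaging.pinpoint(b,f'tag{i}_eye')[:3]])
print('roots',[proj(b,(.693,y,.193)).round(1) for y in(.1424,.0526,-.0376)])
for s in(a,b):
  print([(round(r['p'],2),np.median(s['frame'][r['pixels']],axis=0).round(),np.round(r['box'])) for r in imaging.masks_of(s,'tag1')[:4]])
for r in imaging.masks_of(a,'stick1'):
    if r['p']>.3:
        ys,xs=np.nonzero(r['pixels']);g=onz(a,(ys.mean(),xs.mean()),.09);x,i=fitstick(a,r['pixels'],g[0],g[1],.015);print(x.round(4),round(i,2))
```

```text
1 [(array([130., 226.]), 0.8), (array([136., 338.]), 0.71)]
2 [(array([134., 300.]), 0.82), (array([144., 261.]), 0.58)]
3 [(array([131., 261.]), 0.57), (array([191., 412.]), 0.36)]
roots [array([132.8, 223.7]), array([132.2, 261.3]), array([131.6, 299. ])]
[(0.46, array([ 65.,  94., 166.]), array([242., 334., 266., 362.]))]
[(0.81, array([35., 52., 38.]), array([288., 126., 313., 143.])), (0.66, array([84., 79., 76.]), array([255., 126., 280., 142.])), (0.58, array([76., 24., 14.]), array([217., 131., 238., 146.]))]
[ 0.5165 -0.3685] 0.72
[ 0.4691 -0.3811] 0.74
[ 0.6121 -0.3446] 0.76
```

All three tags hang at their peg roots, the sticks stand in the wells, and the damper measures about 0.50, so I'm handing in.

```bash
python3 -c "
from cell import workorder
print(workorder.close_job())"
```

```text
the job is handed in; nothing more can be done
None
```

The job is handed in, with no verdict returned. The damper was shut first, then all three tags were hung on pegs 1–3. The damper was then opened to the yellow mark (about 0.50 by my camera measurement, after correcting a first try that stopped near 0.43). The three table sticks stand in wells 1–3, and the green stick was left alone.

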